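# Draw the key from a boot tree and bed it in its tray

## Task

The boot has been stretched long enough: draw the wooden key up out of the gap in its boot tree by the strip that shows, without bearing down hard on the tree, and lay it flat on the bare bench, without dropping it, to change your grip. Then pick it up again and set it down flat in the empty bed of the tray, thick brass-banded end the same way as on the key already there. Do not let it fall into the tray, and leave that other key, the polish tin, the bottle and the hammer where they are.

Things in the scene. Friction and masses are not known exactly. Their poses are not given: they have to be found in the camera images.
- key_center (a point): Centre of the loose key: pale tapered board, 120 mm long (z axis, to the head), 46 wide (y), 26 thick (x) at the head, 14 at the toe (wide faces slope 2.9 degrees), about 90 g. At the start it is wedged in the boot tree's gap, y along the cradle's y, leaning with the gap, up to 4 mm to a side. Lying flat, its centre is 10 mm above its support.
- key_head (a point): Centre of the key's top edge, 60 mm from its centre along +z; a brass band goes round the key just below it. At the start the top 9 to 15 mm of the key stand out above the two tree halves, which clamp its wide faces.
- cradle: Fixed plywood cradle, 345 x 150 mm, a brown ankle boot strapped in it toe-up. Origin on the bench under the boot's leg; x horizontal to the boot's toe (board from -78 to 268 mm), y to its left, z up. The boot's leg, tree and gap lean back to -x by 12 degrees from vertical. A steel hoop over the instep, 145 mm high, 120 mm ahead of the origin.
- gap_top (a point): Middle of the gap's mouth, level with the flat tops of the two reddish tree halves, 183 mm above the bench; axes as the cradle's. The tops are square to the gap (so they lean 12 degrees), 66 mm wide and reach 56 mm ahead of and 49 mm behind the gap's middle; the boot's rim is 20 mm lower.
- back_half (a joint): Slide of the rear tree half, m: about 0 while the key spreads the halves, growing to 0.004 as it is drawn. The leather's tension presses it on the key with 12 N (6 N at 0.004): drawing takes about 10 to 18 N along the gap at first; the key is loose after some 40 mm and clear after 110 mm.
- tray: Fixed dark wooden tray with green felt and two beds side by side, 166 (x) x 240 (y) mm. Origin on the bench under its middle; x along the beds. Keys lie with the head to +x, away from the robot. End rims 20 mm high, long side rims 14 mm high.
- bed (a point): Centre of the empty bed's felt floor, 8 mm above the bench, 50 mm to the tray's +y; axes as the tray. Bed 128 (x) x 54 mm (y); blocks 12 mm above the felt at its four corners; the middle 68 mm of both long sides is open to the felt for fingers: from the bed's centre line, 77 mm to the other key's side and 62 mm to the side rim.
- spare_center (a point): Centre of the other key, same make, lying flat in the tray's other bed (100 mm from the empty bed's centre), head to the tray's +x. Leave it alone.
- tin_center (a point): Middle of a round polish tin, 86 mm across, 29 mm high, at the robot's right of the work. Leave it alone.
- bottle_center (a point): Middle of a blue bottle, 68 mm across, 190 mm high, standing at the robot's right of the work. Leave it alone.
- hammer_mid (a point): Middle of a cobbler's hammer, 250 mm long, lying at the robot's left of the work. Leave it alone.
Not all that is in view belongs to the job. What is shaped like the part that bears key_center but blue, pink or red is not meant.

How it is judged:
By the outcome, as a careful person would: the job done as asked, in the order asked, and still so for the second after the job is handed in, with the robot touching nothing.
It also fails if it takes over 67 s, if anything falls off the work surface, if the arm or the gripper's body presses on something with over 40 N, if the wrist force passes 120 N, or if a joint passes its speed limit or range.

## Robot

A 6-joint arm with a two-finger parallel gripper is mounted at the origin on the work surface. World frame = base frame: x ahead of the robot, y to its left, z up, the work surface at z = 0. Lengths are in m, angles in rad, forces in N, time in s.
With the tool pointing down it reaches from about 0.3 to 0.875 m from the base axis. Payload 6.4 kg.
Tool frame: the origin (TCP) lies between the finger pads; the fingertips stand ctrl.tip_extent ahead of it and the grasp point (between the pads) is the TCP (ctrl.tip_extent is the distance from the TCP to the fingertips, in m); z points along the fingers, y is the line along which they close (so a half turn about z gives the same grasp; the last joint's range is limited). The gripper opens to 85 mm and grips with 20 to 120 N. Pads are 22 mm wide; open, the fingers measure 114 mm over their backs; the gripper's body (76 mm by 85 mm) begins 54 mm behind the grasp point. The pads swing forward as they close: fully open they stand 13 mm farther back than shut.
Start: joints at [-1.532, 0.181, 1.607, -0, 1.354, -0.206], TCP at [0.139, -0.558, 0.25] pointing down, gripper open.
Joint ranges: [-2.99, 2.99], [-0.89, 2.07], [0.3, 2.58], [-1.14, 4.28], [0, 2.63], [-3.12, 3.12]. Speed limits (rad/s): [2.57, 2.57, 3.01, 3.14, 3.14, 3.14].

## Interface

Orientations are given as a unit quaternion [w, x, y, z].
In Python, from bench import ctrl gives the robot as it stands.
- The arm moves only by the tool send_rows, never from a script. Its arguments are lists of equal length, an entry for each row: "dr": the turn, a rotation vector about the tool's x, y, z in units of 6 degrees (1.0 is 6 degrees), a list of three; "xyz": the shift along the tool's x, y, z in cm, a list of three; "jaw": the opening in per cent of the stroke, from 0 (shut) to 100 (fully open). In form: {"dr": [[wx, wy, wz], ...], "xyz": [[dx, dy, dz], ...], "jaw": [jaw, ...]}. A call has exactly 8 rows; each row is the pose to reach, as a shift and turn from the pose commanded when the call began, along the tool's axes at that moment; what a row does not reach only later rows make up. A row lasts 1/8 s, in which the tool goes at most 62.5 mm and 10.7 degrees, less where a joint would pass 70% of its speed; a pose out of reach is approached as far as the arm can. A call with a gripper value outside its range is refused whole. The fingers move at their own pace and stop on an object; the grip force is fixed at half the most. Time passes only in rows, so rows that repeat a pose let the fingers close, or fill a call up. It gives the time, the measured TCP pose, the force, the opening and the grip force at its end, in the units of the state.
- ctrl.get_obs(): the state, without advancing time (a new reading comes with each control period).
- ctrl.camera(name): name is "side" or "top" or "wrist"; returns the picture (420x560x3 uint8, red, green, blue); there is no depth.
- ctrl.calibration(name): a dict with "camera_matrix" (3x3 intrinsics, pixels), "world_from_camera" (4x4, takes a point from camera to world coordinates). Camera axes: x right, y up, looking along -z (the intrinsics and any distortion apply to the point x, -y, -z); pixel columns grow to the right and rows downward; lengths in m; the calibration is good to about 2 mm. The wrist camera is an equidistant fisheye: a pixel r from the principal point sees the ray r / f radians off the axis. A picture is of the moment at which its call begins: read the wrist's pose just before it. calibration takes no time and is no camera call; for the wrist camera it gives the pose at the moment of the call.
- ctrl.hand_in(): hands the job in; it is judged then, once.
The state is a dict: "time_s": time; "q": joint angles; "dq": joint speeds; "joint_efforts": joint torques, N m; "eef_pos": TCP position; "eef_rot": TCP orientation; "wrist_force": force on the tool from outside, world axes, zero at the start; "torque": the same for the moment, N m; "opening": opening from 0.0 (shut) to 1.0 (fully open); "grasp_force": force on a finger pad.
Only numpy, scipy, OpenCV 4.12 (cv2) and the standard library are available. Lean on these libraries where they do the work, as an engineer would, in place of code of your own. Each camera call takes 0.05 s, during which the arm holds its last target. There are 200 camera calls.

## Working session

There is one attempt and no reset: what is moved stays moved. The work goes in short steps, Python scripts to look and compute and a tool call to move; the robot and the scene stay as the last step left them, time stands still between calls to the robot, and variables do not carry over. Pictures are saved under pics/ and viewed, at most 10 in all, crops included, and the job is handed in when it is done.

Besides the shell and the picture viewer there is one more tool, called after ">>>" by a JSON object that holds its "method" and its "body", one argument or row to a line. send_rows: Moves the arm, as the interface text tells. Its arguments: {"type":"object","properties":{"dr":{"type":"array","items":{"type":"array","items":{"type":"number"}}},"xyz":{"type":"array","items":{"type":"array","items":{"type":"number"}}},"jaw":{"type":"array","items":{"type":"number"}}},"required":["dr","xyz","jaw"]}

```bash
mkdir -p pics; ls
cat > h.py <<'E'
import numpy as np, cv2
from scipy.spatial.transform import Rotation as R
from bench import ctrl
def snap(n,f):
    im=ctrl.camera(n); cv2.imwrite(f'pics/{f}.png',im[:,:,::-1]); return im
def ray(n,px,c=None):
    c=c or ctrl.calibration(n); K=np.array(c['camera_matrix']);T=np.array(c['world_from_camera'])
    u=(px[0]-K[0,2])/K[0,0]; v=(px[1]-K[1,2])/K[1,1]
    if n=='wrist':
        r=np.hypot(u,v); s=np.sin(r)/max(r,1e-9); d=np.array([u*s,-v*s,-np.cos(r)])
    else: d=np.array([u,-v,-1.])
    d=T[:3,:3]@d; return T[:3,3],d/np.linalg.norm(d)
def onz(n,px,z,c=None):
    o,d=ray(n,px,c); return o+d*(z-o[2])/d[2]
def proj(n,p,c=None):
    c=c or ctrl.calibration(n); K=np.array(c['camera_matrix']);T=np.array(c['world_from_camera'])
    q=T[:3,:3].T@(np.array(p)-T[:3,3]); x,y,z=q[0],-q[1],-q[2]
    if n=='wrist':
        r=np.hypot(x,y); t=np.arctan2(r,z); return np.array([K[0,2]+K[0,0]*x/r*t,K[1,2]+K[1,1]*y/r*t])
    return np.array([K[0,2]+K[0,0]*x/z,K[1,2]+K[1,1]*y/z])
def tri(a,pa,b,pb):
    o1,d1=ray(a,pa);o2,d2=ray(b,pb)
    s=np.linalg.lstsq(np.c_[d1,-d2],o2-o1,rcond=None)[0]
    p,q=o1+d1*s[0],o2+d2*s[1]; return (p+q)/2,np.linalg.norm(p-q)
def state():
    s=ctrl.get_obs(); print({k:np.round(s[k],4).tolist() for k in s if k not in('dq','joint_efforts')}); return s
E
python3 - <<'E'
from h import *
a=snap('side','side0');b=snap('top','top0');state()
print(ctrl.tip_extent)
for n in('side','top','wrist'): print(n,{k:np.round(v,3).tolist() for k,v in ctrl.calibration(n).items()})
E
```

```text
pics
{'time_s': 0.1, 'q': [-1.5323, 0.1815, 1.6079, -0.0, 1.3538, -0.2063], 'eef_pos': [0.1393, -0.5574, 0.2495], 'eef_rot': [-0.0008, 0.9925, 0.1221, 0.0001], 'wrist_force': [-0.138, 0.5364, 0.3065], 'torque': [-0.0092, -0.0101, 0.0275], 'grasp_force': 0.0, 'opening': 1.0002}
0.019
side {'camera_matrix': [[380.684, 0.0, 281.773], [0.0, 380.684, 210.473], [0.0, 0.0, 1.0]], 'world_from_camera': [[-1.0, 0.011, -0.023, 0.443], [-0.024, -0.659, 0.752, 0.829], [-0.007, 0.752, 0.659, 0.875], [0.0, 0.0, 0.0, 1.0]]}
top {'camera_matrix': [[450.537, 0.0, 278.575], [0.0, 450.537, 205.224], [0.0, 0.0, 1.0]], 'world_from_camera': [[0.02, 0.993, -0.118, 0.29], [-1.0, 0.02, 0.005, 0.009], [0.007, 0.118, 0.993, 1.627], [0.0, 0.0, 0.0, 1.0]]}
wrist {'camera_matrix': [[325.192, 0.0, 284.113], [0.0, 325.192, 203.318], [0.0, 0.0, 1.0]], 'world_from_camera': [[0.242, 0.926, 0.291, 0.215], [-0.97, 0.231, 0.072, -0.539], [-0.0, -0.3, 0.954, 0.374], [0.0, 0.0, 0.0, 1.0]]}
```

View pics/side0.png

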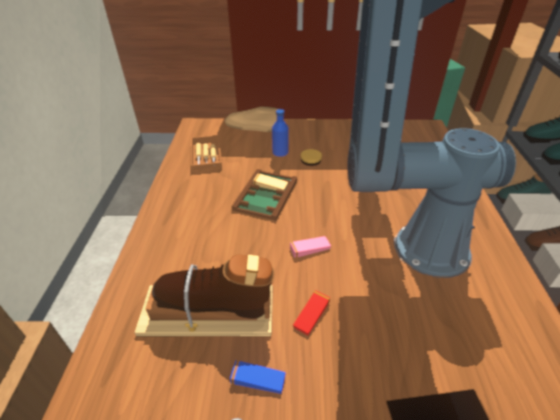

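View pics/top0.png

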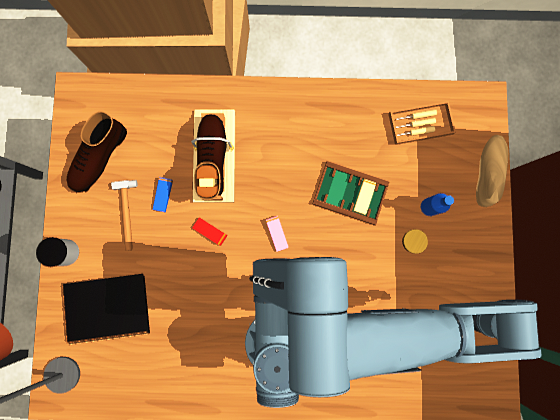

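The side view shows the boot with a pale strip at (253,265), the tray at (265,195), and red, blue and pink blocks. In the top view the boot is at (210,165) and the tray at (348,193).
Candidates in the top view are the strip in the tree (206,182), the spare key in the tray (367,195), and the blue (162,194), pink (276,233) and red (209,231) blocks. I choose the pale strip between the reddish halves at (206,182) and will check it in a crop.

Run:
```python
from h import *
a=cv2.imread('pics/side0.png');b=cv2.imread('pics/top0.png')
z=lambda i,x,y,w,h,W,H:cv2.resize(i[y:y+h,x:x+w],(W,H),interpolation=cv2.INTER_CUBIC)
m=np.zeros((600,800,3),np.uint8)
m[:300,:400]=z(a,220,245,60,45,400,300)   # 6.67x
m[:300,400:]=z(b,180,160,53,40,400,300)   # ~7.5x
m[300:,:400]=z(b,305,155,90,68,400,300)   # 4.44x
m[300:,400:]=z(b,185,100,60,110,400,300)[:, :] 
cv2.imwrite('pics/crop1.png',m)
# masks: pale key
for n,i,box in(('side',a,(225,245,285,295)),('top',b,(185,160,230,205)),('top',b,(350,170,390,220)),('side',a,(245,170,295,195))):
    x0,y0,x1,y1=box;h=cv2.cvtColor(i,cv2.COLOR_BGR2HSV)[y0:y1,x0:x1]
    mk=cv2.inRange(h,(12,30,190),(32,150,255))
    cs=cv2.findContours(mk,0,2)[0]
    if cs:
        c=max(cs,key=cv2.contourArea);r=cv2.minAreaRect(c);print(n,cv2.contourArea(c),np.round(cv2.boxPoints(r)+[x0,y0],1).tolist())
# cradle board: top view light board
h=cv2.cvtColor(b,cv2.COLOR_BGR2HSV)
print(h[150,196],h[112,230],h[182,206],h[110,300],h[195,367])
# tray dark+green
mk=cv2.inRange(h[150:230,305:392],(35,80,30),(90,255,255))
c=max(cv2.findContours(mk,0,2)[0],key=cv2.contourArea);print('green',np.round(cv2.boxPoints(cv2.minAreaRect(c))+[305,150],1).tolist())
```

```text
side 189.0 [[245.4, 269.7], [246.9, 252.6], [259.5, 253.8], [257.9, 270.8]]
top 312.5 [[193.0, 160.0], [229.0, 160.0], [229.0, 202.0], [193.0, 202.0]]
top 352.0 [[353.2, 210.3], [363.3, 181.0], [375.3, 185.1], [365.2, 214.4]]
side 279.0 [[253.0, 181.8], [255.6, 172.2], [287.6, 180.9], [284.9, 190.5]]
[ 19 146 196] [ 28  63 255] [ 29  63 255] [ 16 171 243] [ 29  60 255]
green [[316.3, 199.1], [327.2, 166.4], [363.8, 178.6], [352.9, 211.3]]
```

View pics/crop1.png

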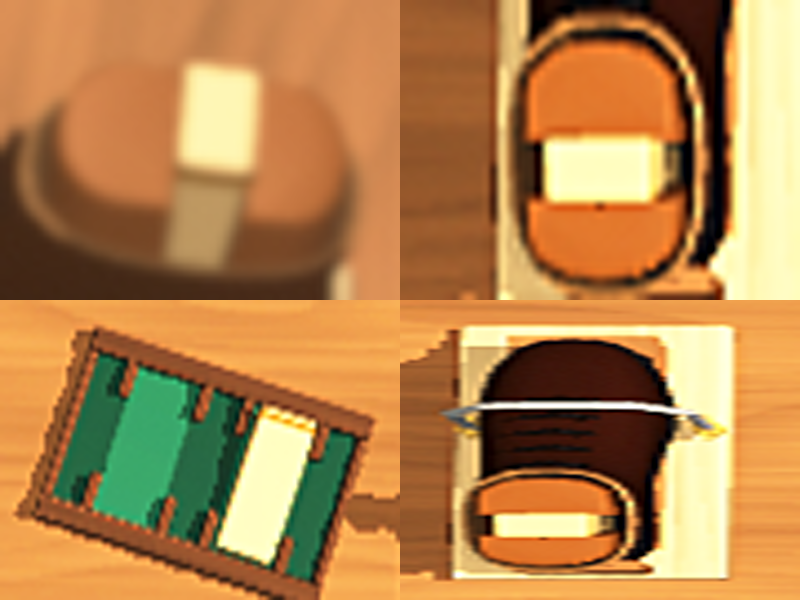

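The crop confirms a pale strip standing between the two reddish halves. In the top view its corners are about (199,178)–(214,187). The spare key's gold band is at the far end of the tray. Next I measure poses.

Run:
```python
from h import *
np.set_printoptions(precision=4,suppress=True)
print('keytop',tri('top',(206.4,182.3),'side',(253,262.8)))
# ends of top face: +y end, -y end
print('+y',tri('top',(198.9,182.4),'side',(252.5,271)));print('-y',tri('top',(213.8,182.3),'side',(253.4,254.7)))
for p in((194.3,109.5),(234.9,110.3),(234.4,201.9),(193.2,201.9)): print('board',onz('top',p,0.012))
# tray rim corners from crop (4.444x,4.41)
f=lambda x,y:(305+x/4.444,155+(y-300)/4.41)
for p in((97,330),(372,422),(20,515),(310,600)): print('tray',onz('top',f(*p),0.018))
for q in ([353.2,210.3],[363.3,181.0],[375.3,185.1],[365.2,214.4]): print('spare',onz('top',q,0.028))
for p in((272,165),(276,216),(209,218),(162,175)): print('spot',p,onz('top',p,0.0))
```

```text
keytop (array([0.5301, 0.2362, 0.1905]), np.float64(0.0012449670222791545))
+y (array([0.5294, 0.2605, 0.1898]), np.float64(0.0012979612098503533))
-y (array([0.5307, 0.2122, 0.1921]), np.float64(0.0005773666143802798))
board [0.8323 0.3197 0.012 ]
board [0.8326 0.1696 0.012 ]
board [0.4911 0.1608 0.012 ]
board [0.4881 0.3092 0.012 ]
tray [ 0.6444 -0.1714  0.018 ]
tray [ 0.5721 -0.3963  0.018 ]
tray [ 0.4892 -0.1101  0.018 ]
tray [ 0.4244 -0.3449  0.018 ]
spare [ 0.4676 -0.2658  0.028 ]
spare [ 0.5745 -0.3022  0.028 ]
spare [ 0.5605 -0.3454  0.028 ]
spare [ 0.4538 -0.3087  0.028 ]
spot (272, 165) [0.6321 0.0281 0.    ]
spot (276, 216) [0.4442 0.0096 0.    ]
spot (209, 218) [ 0.432   0.2519 -0.    ]
spot (162, 175) [0.5863 0.4296 0.    ]
```

```bash
cat >> h.py <<'E'
PSI=np.radians(1.6)
def Rtool(head,lean):
    """tool pointing down, x heading 'head' deg, fingers leaning toward world heading PSI by 'lean' deg (head 180+psi)"""
    b=R.from_matrix(np.array([[np.cos(np.radians(head)),np.sin(np.radians(head)),0],[np.sin(np.radians(head)),-np.cos(np.radians(head)),0],[0,0,-1]]).T)
    return b*R.from_euler('y',-lean,degrees=True)
U=np.array([-np.sin(np.radians(12))*np.cos(PSI),-np.sin(np.radians(12))*np.sin(PSI),np.cos(np.radians(12))])
def plan(p,Rt,verbose=True):
    s=ctrl.get_obs();Q=s['eef_rot'];R0=R.from_quat([Q[1],Q[2],Q[3],Q[0]])
    print('dr',np.round((R0.inv()*Rt).as_rotvec(degrees=True)/6,2),'xyz',np.round(R0.inv().apply(np.array(p)-s['eef_pos'])*100,2))
E
python3 - <<'E'
from h import *
Rt=Rtool(181.6,12);print(Rt.as_matrix().round(3),U)
plan(np.array([.5285,.236,.183])+.10*U,Rt)
E
```

```text
[[-0.978 -0.028  0.208]
 [-0.027  1.     0.006]
 [-0.208  0.    -0.978]] [-0.20783063 -0.00580524  0.9781476 ]
dr [ -2.92  -0.34 -27.79] xyz [ 54.95 -67.99  -3.01]
```

>>> {"method": "send_rows", "body": {
  "dr": [
    [0,0,-1.5],
    [0,0,-3],
    [0,0,-4.5],
    [0,0,-6],
    [0,0,-7.7],
    [0,0,-9.4],
    [0,0,-11.2],
    [0,0,-13]
  ],
  "xyz": [
    [2,-4,-1],
    [5,-9,-2],
    [9,-14,-3],
    [13,-20,-4],
    [17,-25,-5],
    [21,-30,-6],
    [24,-34,-6],
    [27,-38,-6]
  ],
  "jaw": [100,100,100,100,100,100,100,100]
}}

```text
time_s: 1.1
eef_pos: [0.3095, -0.1218, 0.3105]
eef_rot: [0.001, 0.693, 0.721, 0.0]
wrist_force: [1.0, -1.2, 0.2]
opening: 0.997
grasp_force: 0.0
```

Run:
```python
from h import *
state();plan(np.array([.5285,.236,.183])+.10*U,Rtool(181.6,12))
```

```text
{'time_s': 1.1, 'q': [-0.7371, -0.4813, 2.0635, 0.0003, 1.558, -0.7765], 'eef_pos': [0.3095, -0.1218, 0.3105], 'eef_rot': [0.0007, 0.693, 0.7209, 0.0001], 'wrist_force': [0.9996, -1.1602, 0.1754], 'torque': [-0.0134, -0.0275, -0.058], 'grasp_force': 0.0, 'opening': 0.9973}
dr [ -1.56  -1.56 -14.83] xyz [34.91 21.21  2.97]
```

>>> {"method": "send_rows", "body": {
  "dr": [
    [-0.2,-0.2,-1.7],
    [-0.4,-0.4,-3.4],
    [-0.6,-0.6,-5.1],
    [-0.8,-0.8,-6.8],
    [-1.0,-1.0,-8.5],
    [-1.1,-1.1,-10.2],
    [-1.3,-1.3,-11.9],
    [-1.5,-1.5,-13.6]
  ],
  "xyz": [
    [4,2,0],
    [8,5,0],
    [13,8,0],
    [18,11,0],
    [23,14,0],
    [28,17,0],
    [32,19.5,0],
    [34.9,21.2,0]
  ],
  "jaw": [100,100,100,100,100,100,100,100]
}}

```text
time_s: 2.1
eef_pos: [0.5097, 0.2342, 0.3095]
eef_rot: [0.101, 0.05, 0.994, 0.002]
wrist_force: [0.3, 0.1, 0.2]
opening: 1.0
grasp_force: 0.0
```

Run:
```python
from h import *
state();plan(np.array([.5285,.236,.183])+.10*U,Rtool(181.6,12))
```

```text
{'time_s': 2.1, 'q': [0.25, -0.0144, 1.7089, -0.0596, 1.2523, -1.2073], 'eef_pos': [0.5097, 0.2342, 0.3095], 'eef_rot': [0.1015, 0.0499, 0.9936, 0.0016], 'wrist_force': [0.2772, 0.078, 0.1862], 'torque': [-0.008, 0.0224, -0.0295], 'grasp_force': 0.0, 'opening': 1.0001}
dr [-0.12 -0.05 -1.21] xyz [0.79 0.06 2.77]
```

>>> {"method": "send_rows", "body": {
  "dr": [
    [-0.1,-0.05,-0.6],
    [-0.12,-0.05,-1.2],
    [-0.12,-0.05,-1.2],
    [-0.12,-0.05,-1.2],
    [-0.12,-0.05,-1.2],
    [-0.12,-0.05,-1.2],
    [-0.12,-0.05,-1.2],
    [-0.12,-0.05,-1.2]
  ],
  "xyz": [
    [0.2,0,0.7],
    [0.4,0,1.4],
    [0.6,0,2.1],
    [0.8,0,2.8],
    [0.8,0,2.8],
    [0.8,0,2.8],
    [0.8,0,2.8],
    [0.8,0,2.8]
  ],
  "jaw": [75,75,75,75,75,75,75,75]
}}

```text
time_s: 3.1
eef_pos: [0.5075, 0.2328, 0.2816]
eef_rot: [0.105, -0.009, 0.994, 0.001]
wrist_force: [-0.3, 0.1, 0.7]
opening: 0.749
grasp_force: 0.0
```

Run:
```python
from h import *
np.set_printoptions(precision=2,suppress=True)
s=state();plan(np.array([.5285,.236,.183])+.10*U,Rtool(181.6,12))
c=ctrl.calibration('wrist');im=snap('wrist','w1');a=snap('side','side1')
G=np.array([.5285,.236,.183]);Y=np.array([-np.sin(PSI),np.cos(PSI),0])
T=np.array(s['eef_pos'])
for n,p in(('gap',G),('keytop',G+.01*U),('tcp',T),('tip',T-.019*U)): print(n,proj('wrist',p,c),proj('side',p))
m=np.zeros((600,800,3),np.uint8)
m[:420,:560]=im[:,:,::-1]; m[:300,560:]=cv2.resize(a[190:290,210:290,::-1],(240,300),interpolation=2)
cv2.imwrite('pics/m1.png',m)
```

```text
{'time_s': 3.1, 'q': [0.2423, -0.0074, 1.7591, -0.0488, 1.1851, -1.3337], 'eef_pos': [0.5075, 0.2328, 0.2816], 'eef_rot': [0.1048, -0.0094, 0.9944, 0.0015], 'wrist_force': [-0.3193, 0.1413, 0.6506], 'torque': [-0.0196, 0.1471, -0.0269], 'grasp_force': 0.0, 'opening': 0.7486}
dr [-0.01  0.01 -0.09] xyz [-0.01  0.26  0.08]
gap [288.81 209.93] [253.61 264.78]
keytop [288.97 214.5 ] [254.26 262.05]
tcp [285.35 282.61] [260.73 234.42]
tip [285.31 262.64] [259.33 240.33]
```

View pics/m1.png

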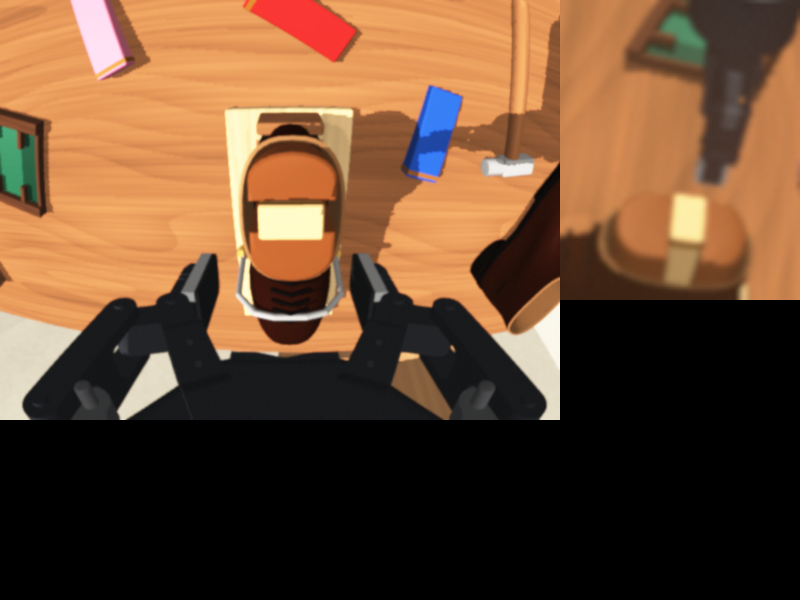

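The wrist view shows the key's top face at (257–324, 203–241), centred at about (290,222) between the finger pads. The red, blue and pink blocks are away from it. Next I refine its position with three rays.

Run:
```python
from h import *
np.set_printoptions(precision=4,suppress=True)
c=ctrl.calibration('wrist');im=cv2.imread('pics/w1.png');h=cv2.cvtColor(im,cv2.COLOR_BGR2HSV)[190:250,245:340]
mk=cv2.inRange(h,(15,20,200),(40,130,255));k=max(cv2.findContours(mk,0,2)[0],key=cv2.contourArea)
r=cv2.minAreaRect(k);B=cv2.boxPoints(r)+[245,190];print(B);wc=np.array(r[0])+[245,190]
def ls(rs):
    A=0;b=0
    for o,d in rs: P=np.eye(3)-np.outer(d,d);A=A+P;b=b+P@o
    x=np.linalg.solve(A,b);return x,[np.linalg.norm((np.eye(3)-np.outer(d,d))@(x-o)) for o,d in rs]
rt,rs,rw=ray('top',(206.4,182.3)),ray('side',(253,262.8)),ray('wrist',wc,c)
print(ls([rt,rs,rw]),ls([rs,rw]),ls([rt,rw]))
C=[onz('wrist',p,.193,c) for p in B];print(np.array(C))
# tree-top extremes (front end, back end) on the leaning top plane
for p in((295,137),(291,280)):
    o,d=ray('wrist',p,c)
    for G in (np.array([.5285,.236,.183]),):
        t=((G-o)@U)/(d@U);print('tree',p,o+d*t)
```

```text
[[258. 205.]
 [323. 205.]
 [323. 239.]
 [258. 239.]]
(array([0.5306, 0.2369, 0.1926]), [np.float64(0.0009816527947450644), np.float64(0.001602715145725831), np.float64(0.0017001822631340382)]) (array([0.5303, 0.2378, 0.1936]), [np.float64(0.0014916667737120029), np.float64(0.0014916667737119174)]) (array([0.5301, 0.2362, 0.196 ]), [np.float64(0.0008850447011545132), np.float64(0.0008850447011545427)])
[[0.5189 0.2144 0.193 ]
 [0.518  0.2592 0.193 ]
 [0.5469 0.2616 0.193 ]
 [0.5477 0.2137 0.193 ]]
tree (295, 137) [0.4764 0.2391 0.172 ]
tree (291, 280) [0.5861 0.2391 0.1953]
```

Run:
```python
from h import *
np.set_printoptions(precision=1,suppress=True)
s=ctrl.get_obs();c=ctrl.calibration('wrist');Q=s['eef_rot'];R0=R.from_quat([Q[1],Q[2],Q[3],Q[0]]);T=np.array(s['eef_pos'])
for x in(.011,-.011):
  for z in(.019,.016,.013,.010): print(x,z,[proj('wrist',T+R0.apply([x,y,z]),c) for y in(-.0318,.0318)])
plan(np.array([.532,.237,.183])+.045*U,Rtool(181.6,12))
```

```text
0.011 0.019 [array([220.1, 241.9]), array([350.5, 241.9])]
0.011 0.016 [array([219. , 244.4]), array([351.6, 244.4])]
0.011 0.013 [array([217.8, 247.1]), array([352.8, 247.1])]
0.011 0.01 [array([216.6, 249.8]), array([354.1, 249.8])]
-0.011 0.019 [array([223.5, 280.6]), array([347. , 280.5])]
-0.011 0.016 [array([222.6, 283.6]), array([348. , 283.5])]
-0.011 0.013 [array([221.6, 286.7]), array([349. , 286.6])]
-0.011 0.01 [array([220.5, 289.9]), array([350. , 289.8])]
dr [-0.   0.  -0.1] xyz [-0.4  0.4  5.6]
```

Run:
```python
import cv2
i=cv2.imread('pics/w1.png')[235:335,150:400]
cv2.imwrite('pics/c2.png',cv2.resize(i,(800,320),interpolation=2))
```

```text
(no output)
```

View pics/c2.png

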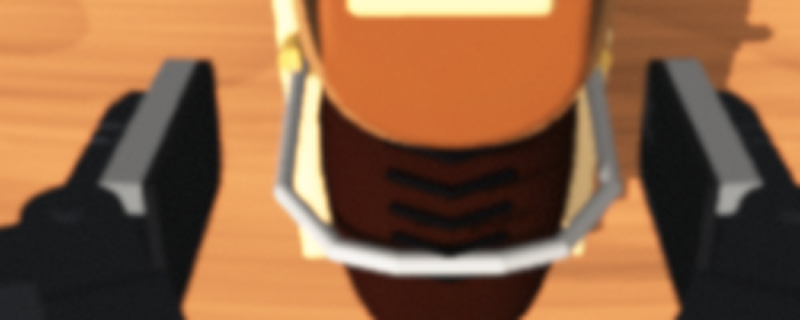

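The crop shows the pad tips at (216,254) in picture pixels, so at 75% open they stand about 11 mm ahead of the TCP. I'll descend to a safe height first.

>>> {"method": "send_rows", "body": {
  "dr": [
    [0,0,0],
    [0,0,0],
    [0,0,-0.1],
    [0,0,-0.1],
    [0,0,-0.1],
    [0,0,-0.1],
    [0,0,-0.1],
    [0,0,-0.1]
  ],
  "xyz": [
    [-0.2,0.3,1.2],
    [-0.4,0.4,2.4],
    [-0.4,0.4,3.6],
    [-0.4,0.4,4.8],
    [-0.4,0.4,5.8],
    [-0.4,0.4,6.6],
    [-0.4,0.4,7.2],
    [-0.4,0.4,7.4]
  ],
  "jaw": [70,64,64,64,64,64,64,64]
}}

```text
time_s: 4.2
eef_pos: [0.5265, 0.2372, 0.2094]
eef_rot: [0.104, -0.015, 0.994, 0.001]
wrist_force: [-0.5, 0.3, -0.1]
opening: 0.643
grasp_force: 0.0
```

Run:
```python
from h import *
np.set_printoptions(precision=2,suppress=True)
s=state();plan(np.array([.532,.237,.183])+.025*U,Rtool(181.6,12))
c=ctrl.calibration('wrist');im=snap('wrist','w2')[:,:,::-1]
a=snap('side','side2')[:,:,::-1]
m=np.zeros((600,800,3),np.uint8)
m[:400,:]=cv2.resize(im[200:350,134:434],(800,400),interpolation=2); m[400:,:400]=cv2.resize(a[240:290,200:300],(400,200),interpolation=2)
cv2.imwrite('pics/m2.png',m)
G=np.array([.532,.237,.183])
for p in(G,G+.01*U): print(proj('wrist',p,c))
```

```text
{'time_s': 4.2, 'q': [0.2416, 0.1085, 1.7894, -0.0523, 1.04, -1.3367], 'eef_pos': [0.5265, 0.2372, 0.2094], 'eef_rot': [0.1044, -0.0146, 0.9944, 0.0008], 'wrist_force': [-0.4789, 0.2992, -0.0558], 'torque': [-0.0107, 0.0816, 0.024], 'grasp_force': 0.0, 'opening': 0.6429}
dr [-0.01 -0.    0.02] xyz [ 0.01 -0.03  0.19]
[284.72 255.25]
[284.7  264.36]
```

View pics/m2.png

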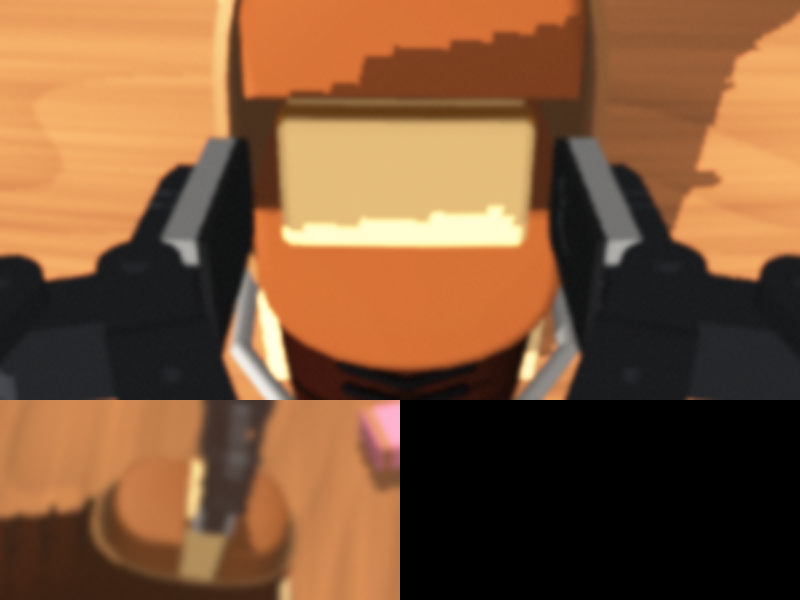

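The pads straddle the key with its top centred at (286,268), about 2 mm farther in +x than the tool. I'll shift and go lower.

>>> {"method": "send_rows", "body": {
  "dr": [
    [0,0,0],
    [0,0,0],
    [0,0,0],
    [0,0,0],
    [0,0,0],
    [0,0,0],
    [0,0,0],
    [0,0,0]
  ],
  "xyz": [
    [-0.2,0,0.2],
    [-0.2,0,0.4],
    [-0.2,0,0.6],
    [-0.2,0,0.8],
    [-0.2,0,0.9],
    [-0.2,0,1.0],
    [-0.2,0,1.0],
    [-0.2,0,1.0]
  ],
  "jaw": [62,60,60,60,60,60,60,60]
}}

```text
time_s: 5.3
eef_pos: [0.5306, 0.2373, 0.2004]
eef_rot: [0.105, -0.015, 0.994, 0.001]
wrist_force: [0.9, -0.5, 0.4]
opening: 0.601
grasp_force: 0.0
```

>>> {"method": "send_rows", "body": {
  "dr": [
    [0,0,0],
    [0,0,0],
    [0,0,0],
    [0,0,0],
    [0,0,0],
    [0,0,0],
    [0,0,0],
    [0,0,0]
  ],
  "xyz": [
    [0,0,0.05],
    [0,0,0.1],
    [0,0,0.15],
    [0,0,0.2],
    [0,0,0.2],
    [0,0,0.2],
    [0,0,0.2],
    [0,0,0.2]
  ],
  "jaw": [60,60,60,60,60,60,60,60]
}}

```text
time_s: 6.3
eef_pos: [0.531, 0.2373, 0.1984]
eef_rot: [0.105, -0.015, 0.994, 0.001]
wrist_force: [0.1, -0.1, 0.3]
opening: 0.601
grasp_force: 0.0
```

Run:
```python
from h import *
np.set_printoptions(precision=2,suppress=True)
s=state();plan(np.array([.534,.237,.183])+.015*U,Rtool(181.6,12))
im=snap('wrist','w3')[:,:,::-1]
a=snap('side','side3')[:,:,::-1]
m=np.zeros((600,800,3),np.uint8)
m[:300,:600]=cv2.resize(im[210:310,184:384],(600,300),interpolation=2); m[300:,:]=cv2.resize(a[250:280,220:300],(800,300),interpolation=2)
cv2.imwrite('pics/m3.png',m)
```

```text
{'time_s': 6.3, 'q': [0.2398, 0.1303, 1.7891, -0.0526, 1.0181, -1.3374], 'eef_pos': [0.531, 0.2373, 0.1984], 'eef_rot': [0.1045, -0.0147, 0.9944, 0.0009], 'wrist_force': [0.0945, -0.1216, 0.3185], 'torque': [-0.0341, 0.1356, 0.0277], 'grasp_force': 0.0, 'opening': 0.6006}
dr [-0.01  0.    0.02] xyz [ 0.03 -0.04  0.07]
```

View pics/m3.png

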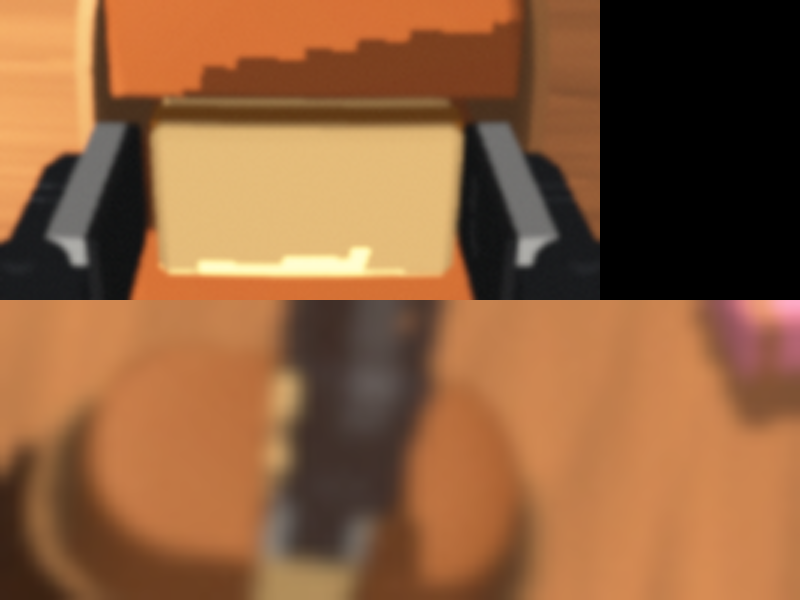

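The pads flank the key with about 3 mm to spare each side. In the side view the tip ends at (252,275) in picture pixels. I'll compare that with the mouth level.

Run:
```python
from h import *
np.set_printoptions(precision=1,suppress=True)
Y=np.array([-np.sin(PSI),np.cos(PSI),0]);G=np.array([.5325,.237,.183])
print('key +y face at heights 10,5,0,-5 mm',[proj('side',G+.023*Y+h*U) for h in(.01,.005,0,-.005)])
T=np.array(ctrl.get_obs()['eef_pos'])
print('tip inner (y 25) /outer(33)',[(e,proj('side',T+.0255*Y-e*U),proj('side',T+.033*Y-e*U)) for e in(.019,.015,.011)])
```

```text
key +y face at heights 10,5,0,-5 mm [array([252. , 269.9]), array([251.7, 271.3]), array([251.4, 272.7]), array([251., 274.])]
tip inner (y 25) /outer(33) [(0.019, array([250.3, 274.5]), array([250.1, 277. ])), (0.015, array([250.6, 273.4]), array([250.4, 276. ])), (0.011, array([250.8, 272.3]), array([250.6, 274.9]))]
```

>>> {"method": "send_rows", "body": {
  "dr": [
    [0,0,0],
    [0,0,0],
    [0,0,0],
    [0,0,0],
    [0,0,0],
    [0,0,0],
    [0,0,0],
    [0,0,0]
  ],
  "xyz": [
    [0,0,0.05],
    [0,0,0.05],
    [0,0,0.05],
    [0,0,0.05],
    [0,0,0.05],
    [0,0,0.05],
    [0,0,0.05],
    [0,0,0.05]
  ],
  "jaw": [60,56,52,48,44,40,40,40]
}}

```text
time_s: 7.4
eef_pos: [0.531, 0.2374, 0.1981]
eef_rot: [0.105, -0.015, 0.994, 0.001]
wrist_force: [-3.1, 1.3, 4.7]
opening: 0.525
grasp_force: 61.7
```

Run:
```python
from h import *
state()
```

```text
{'time_s': 7.4, 'q': [0.2399, 0.1308, 1.7892, -0.0524, 1.0175, -1.3374], 'eef_pos': [0.531, 0.2374, 0.1981], 'eef_rot': [0.1045, -0.0147, 0.9944, 0.0009], 'wrist_force': [-3.1215, 1.2965, 4.6731], 'torque': [0.094, 0.5999, -0.123], 'grasp_force': 61.7345, 'opening': 0.5248}
```

Gripped at 44.6 mm opening with 62 N. I'll draw slowly along the gap.

>>> {"method": "send_rows", "body": {
  "dr": [
    [0,0,0],
    [0,0,0],
    [0,0,0],
    [0,0,0],
    [0,0,0],
    [0,0,0],
    [0,0,0],
    [0,0,0]
  ],
  "xyz": [
    [0,0,-0.1],
    [0,0,-0.2],
    [0,0,-0.35],
    [0,0,-0.5],
    [0,0,-0.7],
    [0,0,-0.9],
    [0,0,-1.1],
    [0,0,-1.3]
  ],
  "jaw": [40,40,40,40,40,40,40,40]
}}

```text
time_s: 8.4
eef_pos: [0.5291, 0.2366, 0.2099]
eef_rot: [0.105, -0.015, 0.994, 0.0]
wrist_force: [6.4, -0.4, -5.5]
opening: 0.521
grasp_force: 62.5
```

Run:
```python
from h import *
np.set_printoptions(precision=4,suppress=True)
s=state();a=snap('side','side4')[:,:,::-1];im=snap('wrist','w4')[:,:,::-1]
for p in((255,205),):pass
h=cv2.cvtColor(im,cv2.COLOR_BGR2HSV)[210:330,184:384];mk=cv2.inRange(h,(15,20,150),(40,140,255))
k=max(cv2.findContours(mk,0,2)[0],key=cv2.contourArea);print(cv2.boundingRect(k))
im3=cv2.imread('pics/w3.png');h=cv2.cvtColor(im3,cv2.COLOR_BGR2HSV)[210:330,184:384];mk=cv2.inRange(h,(15,20,150),(40,140,255))
k=max(cv2.findContours(mk,0,2)[0],key=cv2.contourArea);print(cv2.boundingRect(k))
```

```text
{'time_s': 8.4, 'q': [0.2401, 0.1121, 1.7844, -0.0531, 1.0403, -1.3378], 'eef_pos': [0.5291, 0.2366, 0.2099], 'eef_rot': [0.105, -0.0145, 0.9944, 0.0004], 'wrist_force': [6.4223, -0.3805, -5.5402], 'torque': [0.0016, -0.5838, -0.1182], 'grasp_force': 62.5231, 'opening': 0.5207}
(49, 41, 104, 52)
(50, 41, 104, 51)
```

The key keeps its place in the wrist picture, so it's rising with the hand. I'll continue.

>>> {"method": "send_rows", "body": {
  "dr": [
    [0,0,0],
    [0,0,0],
    [0,0,0],
    [0,0,0],
    [0,0,0],
    [0,0,0],
    [0,0,0],
    [0,0,0]
  ],
  "xyz": [
    [0,0,-0.3],
    [0,0,-0.7],
    [0,0,-1.1],
    [0,0,-1.5],
    [0,0,-1.9],
    [0,0,-2.4],
    [0,0,-2.9],
    [0,0,-3.4]
  ],
  "jaw": [40,40,40,40,40,40,40,40]
}}

```text
time_s: 9.5
eef_pos: [0.5223, 0.2368, 0.2443]
eef_rot: [0.106, -0.015, 0.994, 0.001]
wrist_force: [3.9, 0.0, -1.7]
opening: 0.524
grasp_force: 63.0
```

>>> {"method": "send_rows", "body": {
  "dr": [
    [0,0,0],
    [0,0,0],
    [0,0,0],
    [0,0,0],
    [0,0,0],
    [0,0,0],
    [0,0,0],
    [0,0,0]
  ],
  "xyz": [
    [0,0,-0.7],
    [0,0,-1.5],
    [0,0,-2.3],
    [0,0,-3.1],
    [0,0,-3.9],
    [0,0,-4.7],
    [0,0,-5.4],
    [0,0,-6.0]
  ],
  "jaw": [40,40,40,40,40,40,40,40]
}}

```text
time_s: 10.5
eef_pos: [0.5086, 0.2368, 0.3029]
eef_rot: [0.104, -0.015, 0.994, 0.001]
wrist_force: [0.7, 0.1, -0.1]
opening: 0.522
grasp_force: 63.2
```

>>> {"method": "send_rows", "body": {
  "dr": [
    [0,0,0],
    [0,0,0],
    [0,0,0],
    [0,0,0],
    [0,0,0],
    [0,0,0],
    [0,0,0],
    [0,0,0]
  ],
  "xyz": [
    [0,0,-0.7],
    [0,0,-1.4],
    [0,0,-2.1],
    [0,0,-2.8],
    [0,0,-3.5],
    [0,0,-4.0],
    [0,0,-4.0],
    [0,0,-4.0]
  ],
  "jaw": [40,40,40,40,40,40,40,40]
}}

```text
time_s: 11.5
eef_pos: [0.5004, 0.2366, 0.3414]
eef_rot: [0.104, -0.015, 0.994, 0.001]
wrist_force: [-0.5, -0.3, -1.1]
opening: 0.517
grasp_force: 63.2
```

Run:
```python
from h import *
np.set_printoptions(precision=4,suppress=True)
s=state();a=snap('side','side5')[:,:,::-1];im=snap('wrist','w5')[:,:,::-1]
m=np.zeros((600,800,3),np.uint8)
m[:315,:420]=cv2.resize(im,(420,315)); m[:,420:]=cv2.resize(a[150:310,200:301],(380,600),interpolation=2)
cv2.imwrite('pics/m4.png',m)
plan([.62,.03,.30],Rtool(181.6,-40))
plan([.62,.03,.30],Rtool(181.6,0))
```

```text
{'time_s': 11.5, 'q': [0.2534, -0.0577, 1.6883, -0.0492, 1.3077, -1.3389], 'eef_pos': [0.5004, 0.2366, 0.3414], 'eef_rot': [0.1043, -0.0147, 0.9944, 0.0008], 'wrist_force': [-0.5463, -0.2836, -1.1057], 'torque': [-0.0412, 0.1338, -0.0004], 'grasp_force': 63.2004, 'opening': 0.5168}
dr [-0.02  8.66  0.01] xyz [-10.24 -20.99   6.42]
dr [-0.01  1.99  0.01] xyz [-10.24 -20.99   6.42]
```

View pics/m4.png

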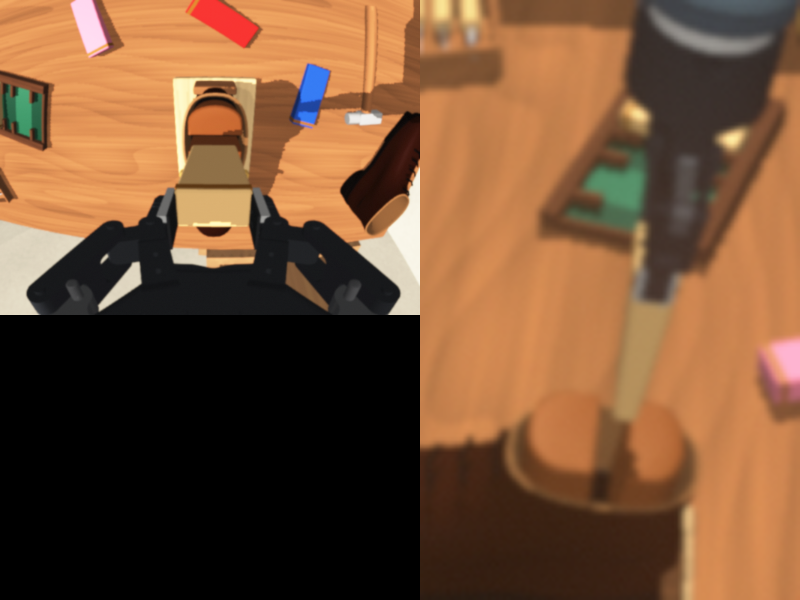

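The side view shows the key clear of the gap, its toe at about (628,420) in the montage, above the tree tops. It's still in line with the fingers. I'll carry it sideways to the bare bench at about (0.57, 0.06) and lean it so the toe points to the robot.

Run:
```python
from h import *
np.set_printoptions(precision=4,suppress=True)
plan([.576,.06,.30],Rtool(181.6,-35))
```

```text
dr [-0.02  7.83  0.01] xyz [ -6.02 -17.86   5.52]
```

>>> {"method": "send_rows", "body": {
  "dr": [
    [0,0.5,0],
    [0,1.2,0],
    [0,2.1,0],
    [0,3.2,0],
    [0,4.4,0],
    [0,5.6,0],
    [0,6.8,0],
    [0,7.8,0]
  ],
  "xyz": [
    [0,-1.2,0],
    [-0.5,-3.5,0],
    [-1.2,-6.5,0],
    [-2,-9.5,0.5],
    [-3,-12.5,1.5],
    [-4,-15,3],
    [-5,-17,4.5],
    [-6,-17.9,5.5]
  ],
  "jaw": [40,40,40,40,40,40,40,40]
}}

```text
time_s: 12.6
eef_pos: [0.5766, 0.0583, 0.2992]
eef_rot: [-0.301, -0.013, 0.953, -0.005]
wrist_force: [0.3, 0.7, -1.1]
opening: 0.519
grasp_force: 63.3
```

Run:
```python
from h import *
np.set_printoptions(precision=4,suppress=True)
state();plan([.576,.06,.125],Rtool(181.6,-35))
```

```text
{'time_s': 12.6, 'q': [-0.0729, 0.576, 1.0944, -0.0675, 2.0796, -1.6854], 'eef_pos': [0.5766, 0.0583, 0.2992], 'eef_rot': [-0.3011, -0.013, 0.9535, -0.0048], 'wrist_force': [0.3478, 0.6854, -1.1109], 'torque': [0.0251, -0.3354, -0.0094], 'grasp_force': 63.2678, 'opening': 0.5188}
dr [-0.01 -0.01 -0.01] xyz [-9.96  0.2  14.29]
```

>>> {"method": "send_rows", "body": {
  "dr": [
    [0,0,0],
    [0,0,0],
    [0,0,0],
    [0,0,0],
    [0,0,0],
    [0,0,0],
    [0,0,0],
    [0,0,0]
  ],
  "xyz": [
    [-1,0,1.5],
    [-2.5,0.1,3.6],
    [-4,0.2,5.7],
    [-5.5,0.2,7.9],
    [-7,0.2,10.0],
    [-8.5,0.2,12.2],
    [-9.5,0.2,13.6],
    [-10,0.2,14.3]
  ],
  "jaw": [40,40,40,40,40,40,40,40]
}}

```text
time_s: 13.6
eef_pos: [0.5759, 0.0619, 0.1256]
eef_rot: [-0.299, -0.014, 0.954, -0.005]
wrist_force: [-0.5, -0.0, -0.5]
opening: 0.522
grasp_force: 63.3
```

Run:
```python
from h import *
np.set_printoptions(precision=1,suppress=True)
s=state();plan([.5758,.06,.106],Rtool(181.6,-35))
a=snap('side','side6')[:,:,::-1];Q=s['eef_rot'];R0=R.from_quat([Q[1],Q[2],Q[3],Q[0]]);T=np.array(s['eef_pos'])
for x,y,z in((0,.023,.125),(.007,.023,.125),(-.007,.023,.125),(0,.023,.005)):
    w=T+R0.apply([x,y,z]);print(w.round(3),proj('side',w))
m=cv2.resize(a[170:270,200:333],(800,600),interpolation=2)
cv2.imwrite('pics/m5.png',m)
```

```text
{'time_s': 13.6, 'q': [-0.0679, 0.7319, 1.2128, -0.0582, 1.8014, -1.6637], 'eef_pos': [0.5759, 0.0619, 0.1256], 'eef_rot': [-0.2989, -0.014, 0.9542, -0.005], 'wrist_force': [-0.5377, -0.0491, -0.5124], 'torque': [-0.0198, -0.3213, -0.0101], 'grasp_force': 63.2952, 'opening': 0.5225}
dr [-0.  0.  0.] xyz [-1.1 -0.2  1.6]
[0.5 0.1 0. ] [269.1 260.8]
[0.5 0.1 0. ] [271.  259.9]
[0.5 0.1 0. ] [267.2 261.7]
[0.6 0.1 0.1] [243.5 237.5]
```

View pics/m5.png

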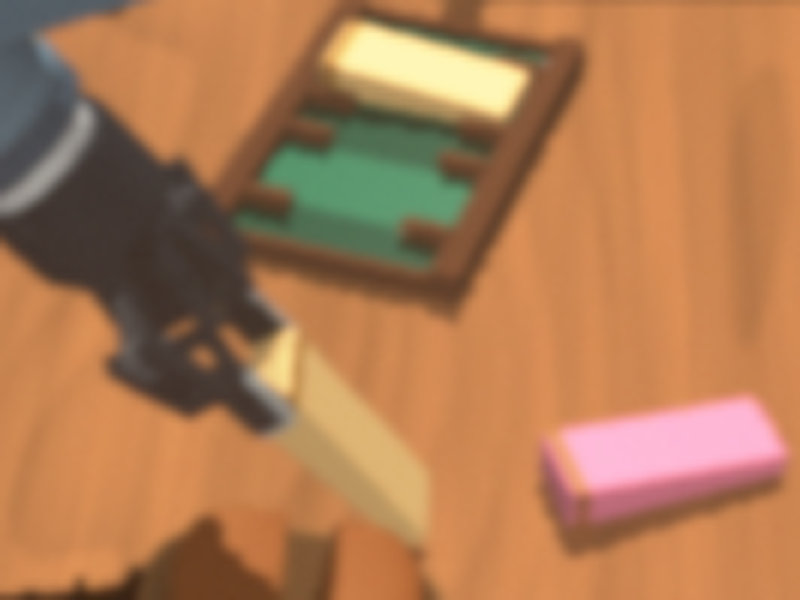

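The key points down toward the robot with its toe corner at (271,261) in picture pixels, as predicted. The bench below is bare, and the pink block is clear to the right. I'll touch the toe down and check the force.

>>> {"method": "send_rows", "body": {
  "dr": [
    [0,0,0],
    [0,0,0],
    [0,0,0],
    [0,0,0],
    [0,0,0],
    [0,0,0],
    [0,0,0],
    [0,0,0]
  ],
  "xyz": [
    [-0.2,0,0.3],
    [-0.4,0,0.6],
    [-0.6,0,0.9],
    [-0.8,0,1.1],
    [-0.95,0,1.35],
    [-1.1,0,1.55],
    [-1.15,0,1.65],
    [-1.2,0,1.7]
  ],
  "jaw": [40,40,40,40,40,40,40,40]
}}

```text
time_s: 14.65
eef_pos: [0.5765, 0.0615, 0.1053]
eef_rot: [-0.299, -0.014, 0.954, -0.005]
wrist_force: [0.0, 0.5, -1.1]
opening: 0.524
grasp_force: 63.3
```

Run:
```python
from h import *
np.set_printoptions(precision=2,suppress=True)
state()
s,c=np.sin(np.radians(35)),np.cos(np.radians(35));r=11.57
th=np.radians(np.linspace(58.5,6.35,17));dx=r*(np.cos(th)-np.cos(th[0]));dz=r*(np.sin(th)-np.sin(th[0]))
X=np.c_[-c*dx+s*dz,-s*dx-c*dz];print(X[1:9]);print(X[9:]-X[8])
```

```text
{'time_s': 14.65, 'q': [-0.0685, 0.7581, 1.2149, -0.0581, 1.7733, -1.6621], 'eef_pos': [0.5765, 0.0615, 0.1053], 'eef_rot': [-0.299, -0.0138, 0.9541, -0.005], 'wrist_force': [0.0443, 0.4578, -1.0789], 'torque': [-0.0208, -0.3445, -0.0346], 'grasp_force': 63.2956, 'opening': 0.5235}
[[-0.66 -0.02]
 [-1.32 -0.01]
 [-1.97  0.05]
 [-2.62  0.14]
 [-3.27  0.27]
 [-3.91  0.43]
 [-4.53  0.63]
 [-5.15  0.86]]
[[-0.6   0.27]
 [-1.18  0.57]
 [-1.75  0.91]
 [-2.3   1.28]
 [-2.82  1.68]
 [-3.32  2.1 ]
 [-3.8   2.56]
 [-4.24  3.04]]
```

>>> {"method": "send_rows", "body": {
  "dr": [
    [0,0,0],
    [0,0,0],
    [0,0,0],
    [0,0,0],
    [0,0,0],
    [0,0,0],
    [0,0,0],
    [0,0,0]
  ],
  "xyz": [
    [-0.02,0,0.03],
    [-0.04,0,0.06],
    [-0.06,0,0.09],
    [-0.08,0,0.12],
    [-0.1,0,0.15],
    [-0.12,0,0.18],
    [-0.14,0,0.2],
    [-0.14,0,0.2]
  ],
  "jaw": [40,40,40,40,40,40,40,40]
}}

```text
time_s: 15.65
eef_pos: [0.5769, 0.0614, 0.1034]
eef_rot: [-0.299, -0.014, 0.954, -0.005]
wrist_force: [1.7, 0.5, 4.4]
opening: 0.523
grasp_force: 63.8
```

The toe has touched with about 4 N. Now I pivot the key down on its toe, first half.

>>> {"method": "send_rows", "body": {
  "dr": [
    [0,0,0],
    [0,0,0],
    [0,0,0],
    [0,0,0],
    [0,0,0],
    [0,0,0],
    [0,0,0],
    [0,0,0]
  ],
  "xyz": [
    [-0.33,0,0],
    [-0.66,0,0],
    [-1.0,0,0],
    [-1.32,0,0],
    [-1.65,0,0.02],
    [-1.97,0,0.05],
    [-2.3,0,0.1],
    [-2.62,0,0.14]
  ],
  "jaw": [40,40,40,40,40,40,40,40]
}}

```text
time_s: 16.65
eef_pos: [0.5969, 0.0621, 0.0873]
eef_rot: [-0.3, -0.014, 0.954, -0.005]
wrist_force: [-0.3, 0.6, 6.7]
opening: 0.519
grasp_force: 63.6
```

Run:
```python
from h import *
np.set_printoptions(precision=1,suppress=True)
s=state();a=snap('side','side7')[:,:,::-1];im=snap('wrist','w7')[:,:,::-1]
m=np.zeros((600,800,3),np.uint8)
m[:300,:400]=cv2.resize(im,(400,300));m[:,400:]=cv2.resize(a[200:275,225:275],(400,600),interpolation=2)
cv2.imwrite('pics/m6.png',m)
```

```text
{'time_s': 16.65, 'q': [-0.0658, 0.8225, 1.1463, -0.0566, 1.7793, -1.6599], 'eef_pos': [0.5969, 0.0621, 0.0873], 'eef_rot': [-0.2998, -0.0138, 0.9539, -0.005], 'wrist_force': [-0.2582, 0.5953, 6.6847], 'torque': [0.0614, 0.9754, -0.082], 'grasp_force': 63.6445, 'opening': 0.5186}
```

View pics/m6.png

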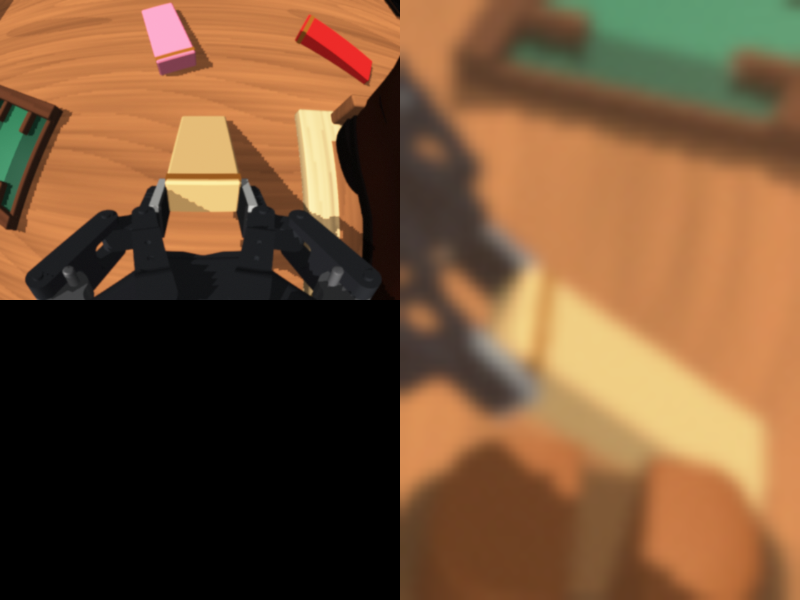

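The key is pivoting in the pads: its wide face is turning up, the toe stays on the bench, and the force is about 7 N. I'll continue the arc.

>>> {"method": "send_rows", "body": {
  "dr": [
    [0,0,0],
    [0,0,0],
    [0,0,0],
    [0,0,0],
    [0,0,0],
    [0,0,0],
    [0,0,0],
    [0,0,0]
  ],
  "xyz": [
    [-0.33,0,0.06],
    [-0.65,0,0.13],
    [-0.97,0,0.2],
    [-1.29,0,0.29],
    [-1.6,0,0.39],
    [-1.91,0,0.49],
    [-2.22,0,0.6],
    [-2.53,0,0.72]
  ],
  "jaw": [40,40,40,40,40,40,40,40]
}}

```text
time_s: 17.75
eef_pos: [0.6137, 0.0625, 0.0668]
eef_rot: [-0.299, -0.014, 0.954, -0.005]
wrist_force: [0.8, 0.3, 4.3]
opening: 0.52
grasp_force: 62.6
```

>>> {"method": "send_rows", "body": {
  "dr": [
    [0,0,0],
    [0,0,0],
    [0,0,0],
    [0,0,0],
    [0,0,0],
    [0,0,0],
    [0,0,0],
    [0,0,0]
  ],
  "xyz": [
    [-0.3,0,0.13],
    [-0.6,0,0.27],
    [-0.89,0,0.42],
    [-1.18,0,0.57],
    [-1.47,0,0.74],
    [-1.75,0,0.91],
    [-2.03,0,1.1],
    [-2.3,0,1.28]
  ],
  "jaw": [40,40,40,40,40,40,40,40]
}}

```text
time_s: 18.75
eef_pos: [0.6257, 0.0627, 0.0431]
eef_rot: [-0.299, -0.014, 0.954, -0.005]
wrist_force: [2.3, 0.9, 4.4]
opening: 0.522
grasp_force: 61.6
```

Run:
```python
from h import *
np.set_printoptions(precision=3,suppress=True)
s=state();c=ctrl.calibration('wrist');im=snap('wrist','w8')
h=cv2.cvtColor(im,cv2.COLOR_RGB2HSV)[130:310,200:370];mk=cv2.inRange(h,(12,20,140),(32,150,255))
mk=cv2.inRange(h,(18,20,140),(40,140,255))
for k in cv2.findContours(mk,0,2)[0]:
    if cv2.contourArea(k)>150: print(cv2.contourArea(k),(cv2.approxPolyDP(k,4,True)[:,0]+[200,130]).tolist())
snap('side','side8')
```

```text
{'time_s': 18.75, 'q': [-0.0626, 0.9371, 1.0436, -0.0547, 1.7659, -1.6561], 'eef_pos': [0.6257, 0.0627, 0.0431], 'eef_rot': [-0.299, -0.0138, 0.9541, -0.0051], 'wrist_force': [2.2561, 0.9471, 4.4312], 'torque': [0.0024, 0.3044, 0.0548], 'grasp_force': 61.5687, 'opening': 0.522}
1093.5 [[227, 259], [232, 266], [291, 270], [328, 265], [334, 269], [339, 261], [335, 256]]
10291.0 [[246, 130], [231, 242], [335, 242], [322, 130]]
```

>>> {"method": "send_rows", "body": {
  "dr": [
    [0,0,0],
    [0,0,0],
    [0,0,0],
    [0,0,0],
    [0,0,0],
    [0,0,0],
    [0,0,0],
    [0,0,0]
  ],
  "xyz": [
    [-0.26,0,0.2],
    [-0.52,0,0.4],
    [-0.77,0,0.61],
    [-1.02,0,0.82],
    [-1.26,0,1.05],
    [-1.4,0,1.2],
    [-1.5,0,1.33],
    [-1.55,0,1.4]
  ],
  "jaw": [40,40,40,40,40,40,40,40]
}}

```text
time_s: 19.85
eef_pos: [0.6301, 0.063, 0.0222]
eef_rot: [-0.299, -0.014, 0.954, -0.005]
wrist_force: [2.0, -0.4, 4.5]
opening: 0.522
grasp_force: 60.7
```

Run:
```python
from h import *
np.set_printoptions(precision=4,suppress=True)
s=state();c=ctrl.calibration('wrist');im=snap('wrist','w9')
h=cv2.cvtColor(im,cv2.COLOR_RGB2HSV)[90:310,200:370]
mk=cv2.inRange(h,(18,20,140),(40,140,255))
for k in cv2.findContours(mk,0,2)[0]:
    if cv2.contourArea(k)>150:
        ap=cv2.approxPolyDP(k,4,True)[:,0]+[200,90];print(cv2.contourArea(k),ap.tolist(),np.array([onz('wrist',p,.013,c) for p in ap]))
snap('side','side9')
# expected wrist pixels of a flat key's top face
Q=s['eef_rot'];T=np.array(s['eef_pos']);P=T+R.from_quat([Q[1],Q[2],Q[3],Q[0]]).apply([0,0,.0095]);print('P',P)
H=P+[.0045,0,0];Yv=np.array([0,.023,0])
for nm,x,z in(('head top',0,.026),('toe top',-.12,.014),('head bot',0,0),('toe bottom',-.12,0)):
    print(nm,[proj('wrist',[H[0]+x,H[1]+y,z],c).round(1) for y in(-.023,.023)],[proj('side',[H[0]+x,H[1]+y,z]).round(1) for y in(-.023,.023)])
```

```text
{'time_s': 19.85, 'q': [-0.062, 0.9746, 1.0233, -0.054, 1.7488, -1.6548], 'eef_pos': [0.6301, 0.063, 0.0222], 'eef_rot': [-0.299, -0.0138, 0.9541, -0.005], 'wrist_force': [1.9561, -0.3699, 4.4778], 'torque': [-0.0113, 0.1913, 0.0243], 'grasp_force': 60.7368, 'opening': 0.5216}
1631.0 [[228, 261], [239, 273], [268, 279], [271, 274], [276, 280], [282, 279], [280, 275], [285, 280], [299, 275], [314, 280], [315, 272], [316, 279], [329, 279], [340, 264]] [[0.6202 0.035  0.013 ]
 [0.6257 0.0407 0.013 ]
 [0.628  0.0547 0.013 ]
 [0.6256 0.056  0.013 ]
 [0.6284 0.0585 0.013 ]
 [0.6278 0.0613 0.013 ]
 [0.6259 0.0603 0.013 ]
 [0.6282 0.0628 0.013 ]
 [0.6257 0.0693 0.013 ]
 [0.628  0.0765 0.013 ]
 [0.6241 0.0769 0.013 ]
 [0.6275 0.0775 0.013 ]
 [0.6274 0.0837 0.013 ]
 [0.6201 0.089  0.013 ]]
14681.0 [[246, 90], [229, 244], [337, 245], [323, 90]] [[0.5208 0.0368 0.013 ]
 [0.6118 0.035  0.013 ]
 [0.6108 0.0876 0.013 ]
 [0.5196 0.0822 0.013 ]]
P [0.6247 0.0628 0.0144]
head top [array([232.5, 278.1]), array([337.6, 281. ])] [array([228.6, 248.9]), array([226.6, 260.3])]
toe top [array([252.5,  74.2]), array([328.5,  76. ])] [array([268.1, 252.1]), array([267.3, 263.6])]
head bot [array([240.4, 281.8]), array([329.6, 284.3])] [array([229.4, 254.7]), array([227.4, 266.1])]
toe bottom [array([254.3,  87.9]), array([326.1,  89.7])] [array([268.3, 255.2]), array([267.5, 266.7])]
```

>>> {"method": "send_rows", "body": {
  "dr": [
    [0,0,0],
    [0,0,0],
    [0,0,0],
    [0,0,0],
    [0,0,0],
    [0,0,0],
    [0,0,0],
    [0,0,0]
  ],
  "xyz": [
    [-0.02,0,0.03],
    [-0.04,0,0.06],
    [-0.06,0,0.09],
    [-0.08,0,0.12],
    [-0.08,0,0.12],
    [-0.08,0,0.12],
    [-0.08,0,0.12],
    [-0.08,0,0.12]
  ],
  "jaw": [40,40,40,40,40,40,40,40]
}}

```text
time_s: 20.95
eef_pos: [0.6301, 0.0629, 0.0209]
eef_rot: [-0.299, -0.014, 0.954, -0.005]
wrist_force: [1.5, 0.4, 3.5]
opening: 0.523
grasp_force: 60.6
```

Run:
```python
from h import *
np.set_printoptions(precision=4,suppress=True)
state();c=ctrl.calibration('wrist');im=snap('wrist','w10')
h=cv2.cvtColor(im,cv2.COLOR_RGB2HSV)[40:310,200:370]
mk=cv2.inRange(h,(18,20,140),(40,140,255))
k=max(cv2.findContours(mk,0,2)[0],key=cv2.contourArea)
ap=cv2.approxPolyDP(k,4,True)[:,0]+[200,40];print(ap.tolist())
# apparent toe width: top face toe corners distance -> range
t=sorted(ap.tolist(),key=lambda p:p[1])[:2]
for z in(.010,.014,.018,.022,.026): q=[onz('wrist',p,z,c) for p in t];print(z,q,np.linalg.norm(q[0]-q[1]))
```

```text
{'time_s': 20.95, 'q': [-0.062, 0.9764, 1.0231, -0.0541, 1.7472, -1.6546], 'eef_pos': [0.6301, 0.0629, 0.0209], 'eef_rot': [-0.299, -0.0138, 0.9541, -0.005], 'wrist_force': [1.5482, 0.3867, 3.4982], 'torque': [0.0099, 0.1937, -0.0297], 'grasp_force': 60.5739, 'opening': 0.5226}
[[250, 73], [229, 244], [335, 246], [321, 74]]
0.01 [array([0.506 , 0.0377, 0.01  ]), array([0.5056, 0.0815, 0.01  ])] 0.04382487578779473
0.014 [array([0.5094, 0.0384, 0.014 ]), array([0.509 , 0.0811, 0.014 ])] 0.042705849516502824
0.018 [array([0.5128, 0.039 , 0.018 ]), array([0.5124, 0.0806, 0.018 ])] 0.041586823245210916
0.022 [array([0.5162, 0.0397, 0.022 ]), array([0.5158, 0.0801, 0.022 ])] 0.04046779697391899
0.026 [array([0.5195, 0.0403, 0.026 ]), array([0.5192, 0.0796, 0.026 ])] 0.03934877070262706
```

>>> {"method": "send_rows", "body": {
  "dr": [
    [0,0,0],
    [0,0,0],
    [0,0,0],
    [0,0,0],
    [0,0,0],
    [0,0,0],
    [0,0,0],
    [0,0,0]
  ],
  "xyz": [
    [-0.01,0,0.02],
    [-0.02,0,0.03],
    [-0.03,0,0.05],
    [-0.04,0,0.06],
    [-0.05,0,0.08],
    [-0.06,0,0.09],
    [-0.06,0,0.09],
    [-0.06,0,0.09]
  ],
  "jaw": [40,40,40,40,40,40,40,40]
}}

```text
time_s: 22.0
eef_pos: [0.6302, 0.0629, 0.02]
eef_rot: [-0.299, -0.014, 0.954, -0.005]
wrist_force: [3.3, -0.4, 4.6]
opening: 0.522
grasp_force: 60.8
```

>>> {"method": "send_rows", "body": {
  "dr": [
    [0,0,0],
    [0,0,0],
    [0,0,0],
    [0,0,0],
    [0,0,0],
    [0,0,0],
    [0,0,0],
    [0,0,0]
  ],
  "xyz": [
    [-0.01,0,0.02],
    [-0.02,0,0.03],
    [-0.03,0,0.05],
    [-0.04,0,0.06],
    [-0.05,0,0.08],
    [-0.06,0,0.09],
    [-0.06,0,0.09],
    [-0.06,0,0.09]
  ],
  "jaw": [40,40,40,40,40,40,40,40]
}}

```text
time_s: 23.0
eef_pos: [0.63, 0.0629, 0.0187]
eef_rot: [-0.299, -0.014, 0.954, -0.005]
wrist_force: [1.0, 0.2, 3.6]
opening: 0.521
grasp_force: 60.7
```

Run:
```python
from h import *
np.set_printoptions(precision=1,suppress=True,linewidth=150)
state();im=snap('side','side11');w=snap('wrist','w11')
h=cv2.cvtColor(im,cv2.COLOR_RGB2HSV);mk=cv2.inRange(h,(18,20,120),(40,140,255))
for x in range(226,274,3):
    r=np.where(mk[235:275,x])[0]+235
    print(x,(r.min(),r.max()) if len(r) else None, end=' ')
print()
H=np.array([.6288,.0627]) 
for lift in(0,.005,.010):
  b=np.arcsin(lift/.12)
  print(lift,[[proj('side',[.509+l*np.cos(b)-t*np.sin(b),.0627+y,t*np.cos(b)+l*np.sin(b)]) for l,t in((0,.014),(.05,.019),(.1,.024))] for y in(-.023,.023)])
```

```text
{'time_s': 23.0, 'q': [-0.0621, 0.9794, 1.0229, -0.0541, 1.7447, -1.6545], 'eef_pos': [0.63, 0.0629, 0.0187], 'eef_rot': [-0.2992, -0.0138, 0.9541, -0.0051], 'wrist_force': [1.039, 0.24, 3.6438], 'torque': [0.0342, 0.2538, -0.0027], 'grasp_force': 60.6981, 'opening': 0.5205}
226 None 229 (np.int64(253), np.int64(257)) 232 (np.int64(248), np.int64(255)) 235 (np.int64(248), np.int64(255)) 238 (np.int64(248), np.int64(254)) 241 (np.int64(249), np.int64(254)) 244 (np.int64(249), np.int64(254)) 247 (np.int64(249), np.int64(256)) 250 (np.int64(250), np.int64(257)) 253 (np.int64(250), np.int64(258)) 256 (np.int64(250), np.int64(257)) 259 (np.int64(251), np.int64(257)) 262 (np.int64(251), np.int64(257)) 265 (np.int64(251), np.int64(258)) 268 (np.int64(252), np.int64(260)) 271 None 
0 [[array([268.2, 252.1]), array([251.8, 250.7]), array([235.3, 249.4])], [array([267.4, 263.6]), array([250.5, 262.2]), array([233.5, 260.9])]]
0.005 [[array([268.4, 252.1]), array([252. , 250.3]), array([235.5, 248.5])], [array([267.6, 263.6]), array([250.7, 261.7]), array([233.7, 259.9])]]
0.01 [[array([268.6, 252.1]), array([252.3, 249.8]), array([235.8, 247.5])], [array([267.8, 263.6]), array([251. , 261.3]), array([234., 259.])]]
```

The numbers put the head still about 5 mm high. I'll turn the hand upright about the pads, which keeps the toe pressed down, to gain fingertip room. Then I lower the rest.

>>> {"method": "send_rows", "body": {
  "dr": [
    [0,-0.7,0],
    [0,-1.4,0],
    [0,-2.1,0],
    [0,-2.8,0],
    [0,-3.5,0],
    [0,-4.2,0],
    [0,-4.7,0],
    [0,-5.0,0]
  ],
  "xyz": [
    [0.04,0,0],
    [0.07,0,0.01],
    [0.11,0,0.01],
    [0.14,0,0.02],
    [0.18,0,0.03],
    [0.21,0,0.05],
    [0.24,0,0.06],
    [0.25,0,0.07]
  ],
  "jaw": [40,40,40,40,40,40,40,40]
}}

```text
time_s: 24.1
eef_pos: [0.6281, 0.0628, 0.0203]
eef_rot: [-0.04, -0.015, 0.999, -0.001]
wrist_force: [2.4, 0.5, 3.8]
opening: 0.516
grasp_force: 61.9
```

```bash
cat > tilt.py <<'E'
from h import *
def go(tag):
    s=state();im=snap('side','s'+tag);h=cv2.cvtColor(im,cv2.COLOR_RGB2HSV);mk=cv2.inRange(h,(18,20,120),(40,140,255))
    xs=[];ys=[]
    for x in range(232,268):
        r=np.where(mk[240:275,x])[0]
        if len(r): xs.append(x);ys.append(r.min()+240)
    f=np.polyfit(xs,ys,1);print('slope',f[0],'(flat .082, 5mm .109)','y@235',np.polyval(f,235),'y@265',np.polyval(f,265));return s
E
python3 -c "
from tilt import *
go('12');plan([.6271,.0629,.0195],Rtool(181.6,0))"
```

```text
{'time_s': 24.1, 'q': [-0.0829, 0.6271, 1.512, -0.0119, 1.0826, -1.677], 'eef_pos': [0.6281, 0.0628, 0.0203], 'eef_rot': [-0.0403, -0.0146, 0.9991, -0.0013], 'wrist_force': [2.4244, 0.4711, 3.7701], 'torque': [0.0501, 0.2154, -0.0415], 'grasp_force': 61.9258, 'opening': 0.5156}
slope 0.10990990990991012 (flat .082, 5mm .109) y@235 247.90630630630625 y@265 251.20360360360354
dr [-0.01 -0.77  0.01] xyz [0.05 0.   0.07]
```

>>> {"method": "send_rows", "body": {
  "dr": [
    [0,-0.3,0],
    [0,-0.6,0],
    [0,-0.8,0],
    [0,-0.8,0],
    [0,-0.8,0],
    [0,-0.8,0],
    [0,-0.8,0],
    [0,-0.8,0]
  ],
  "xyz": [
    [0,0,0.05],
    [0,0,0.1],
    [0,0,0.15],
    [0,0,0.2],
    [0,0,0.25],
    [0,0,0.3],
    [0,0,0.3],
    [0,0,0.3]
  ],
  "jaw": [40,40,40,40,40,40,40,40]
}}

```text
time_s: 25.15
eef_pos: [0.6277, 0.0628, 0.0171]
eef_rot: [0.0, -0.015, 1.0, -0.001]
wrist_force: [1.6, -0.1, 7.5]
opening: 0.521
grasp_force: 64.5
```

```bash
python3 -c "
from tilt import *
go('13')"
```

```text
{'time_s': 25.15, 'q': [-0.0874, 0.5886, 1.5818, -0.0016, 0.9711, -1.6867], 'eef_pos': [0.6277, 0.0628, 0.0171], 'eef_rot': [0.0, -0.0147, 0.9999, -0.0007], 'wrist_force': [1.6047, -0.0948, 7.5091], 'torque': [0.051, 0.3923, 0.0028], 'grasp_force': 64.4949, 'opening': 0.5215}
slope 0.08347338935574082 (flat .082, 5mm .109) y@235 248.60504201680675 y@265 251.10924369747897
```

>>> {"method": "send_rows", "body": {
  "dr": [
    [0,0,0],
    [0,0,0],
    [0,0,0],
    [0,0,0],
    [0,0,0],
    [0,0,0],
    [0,0,0],
    [0,0,0]
  ],
  "xyz": [
    [0,0,0.02],
    [0,0,0.03],
    [0,0,0.05],
    [0,0,0.06],
    [0,0,0.08],
    [0,0,0.08],
    [0,0,0.08],
    [0,0,0.08]
  ],
  "jaw": [40,40,40,40,40,40,40,40]
}}

```text
time_s: 26.2
eef_pos: [0.6278, 0.0628, 0.017]
eef_rot: [-0.0, -0.015, 1.0, -0.001]
wrist_force: [-2.1, -1.1, 12.9]
opening: 0.52
grasp_force: 67.6
```

```bash
python3 -c "
from tilt import *
go('14')"
```

```text
{'time_s': 26.2, 'q': [-0.0874, 0.5887, 1.5816, -0.0017, 0.9712, -1.6867], 'eef_pos': [0.6278, 0.0628, 0.017], 'eef_rot': [-0.0, -0.0147, 0.9999, -0.0007], 'wrist_force': [-2.0873, -1.0807, 12.8656], 'torque': [0.1202, 0.9069, 0.0005], 'grasp_force': 67.5551, 'opening': 0.5198}
slope 0.08347338935574082 (flat .082, 5mm .109) y@235 248.60504201680675 y@265 251.10924369747897
```

Slope is flat and the contact is firm at 13 N. I'll open gently, then rise.

>>> {"method": "send_rows", "body": {
  "dr": [
    [0,0,0],
    [0,0,0],
    [0,0,0],
    [0,0,0],
    [0,0,0],
    [0,0,0],
    [0,0,0],
    [0,0,0]
  ],
  "xyz": [
    [0,0,-0.05],
    [0,0,-0.1],
    [0,0,-0.1],
    [0,0,-0.1],
    [0,0,-0.1],
    [0,0,-1],
    [0,0,-3],
    [0,0,-6]
  ],
  "jaw": [40,50,55,62,72,78,78,78]
}}

```text
time_s: 27.25
eef_pos: [0.6271, 0.063, 0.077]
eef_rot: [-0.0, -0.015, 1.0, -0.001]
wrist_force: [0.4, -0.0, -0.1]
opening: 0.781
grasp_force: 0.0
```

```bash
cat > key.py <<'E'
from h import *
def find(tag,box=(200,20,400,330),yxlim=None):
    s=state();c=ctrl.calibration('wrist');im=snap('wrist','w'+tag);x0,y0,x1,y1=box
    h=cv2.cvtColor(im,cv2.COLOR_RGB2HSV)[y0:y1,x0:x1];mk=cv2.inRange(h,(18,20,140),(40,150,255))
    mk=cv2.morphologyEx(mk,cv2.MORPH_CLOSE,np.ones((9,9)))
    k=max(cv2.findContours(mk,0,2)[0],key=cv2.contourArea);ap=cv2.approxPolyDP(k,5,True)[:,0]+[x0,y0];print('area',cv2.contourArea(k),ap.tolist())
    w=np.array([onz('wrist',p,.02,c) for p in k[:,0]+[x0,y0]])[:,:2]*1000
    r=cv2.minAreaRect(w.astype(np.float32));print('rect mm',np.round(r[0],1),np.round(r[1],1),round(r[2],1));return s
E
python3 -c "
from key import *
find('15')"
```

```text
{'time_s': 27.25, 'q': [-0.0873, 0.4969, 1.5739, -0.0015, 1.0715, -1.6868], 'eef_pos': [0.6271, 0.063, 0.077], 'eef_rot': [-0.0004, -0.0147, 0.9999, -0.0006], 'wrist_force': [0.413, -0.0316, -0.0504], 'torque': [0.003, 0.013, -0.0022], 'grasp_force': 0.0, 'opening': 0.7811}
area 15472.5 [[247, 20], [245, 213], [321, 214], [323, 26], [311, 20]]
rect mm [559.3  60.3] [112.6  46.6] 1.2
```

>>> {"method": "send_rows", "body": {
  "dr": [
    [0,0,0],
    [0,0,0],
    [0,0,0],
    [0,0,0],
    [0,0,0],
    [0,0,0],
    [0,0,0],
    [0,0,0]
  ],
  "xyz": [
    [1,0,0],
    [2.2,0,0],
    [3.5,0,0],
    [4.8,0,0],
    [5.8,0,0],
    [5.8,0,0],
    [5.8,0,0],
    [5.8,0,0]
  ],
  "jaw": [78,78,78,78,78,78,78,78]
}}

```text
time_s: 28.3
eef_pos: [0.57, 0.0611, 0.076]
eef_rot: [0.0, -0.015, 1.0, -0.001]
wrist_force: [0.1, -0.7, 0.1]
opening: 0.775
grasp_force: 0.0
```

Run:
```python
from key import *
np.set_printoptions(precision=1,suppress=True)
find('16',(215,60,360,400))
c=ctrl.calibration('wrist')
for x,z in((.509,.014),(.569,.02),(.629,.026)):print(x,[proj('wrist',[x,.0628+y,z],c) for y in(-.023,.023)])
# tray, from wrist? and top: felt and tray outline
t=snap('top','top2')
h=cv2.cvtColor(t,cv2.COLOR_RGB2HSV);m=cv2.inRange(h[150:235,300:400],(18,20,140),(40,150,255))
k=max(cv2.findContours(m,0,2)[0],key=cv2.contourArea);r=cv2.minAreaRect(k);print('spare top',np.array(r[0])+[300,150],r[1],r[2],onz('top',np.array(r[0])+[300,150],.028)*1000)
B=cv2.boxPoints(r)+[300,150];print(np.array([onz('top',p,.028) for p in B])*1000)
```

```text
{'time_s': 28.3, 'q': [-0.0994, 0.3921, 1.7302, -0.0016, 1.0184, -1.6987], 'eef_pos': [0.57, 0.0611, 0.076], 'eef_rot': [0.0003, -0.0146, 0.9999, -0.0007], 'wrist_force': [0.1056, -0.7168, 0.1012], 'torque': [-0.0298, -0.0153, 0.0085], 'grasp_force': 0.0, 'opening': 0.7749}
area 14071.0 [[247, 121], [250, 308], [317, 309], [323, 123]]
rect mm [564.9  60.1] [123.1  46.5] 1.5
0.509 [array([251.1, 129.4]), array([331.4, 131.9])]
0.569 [array([249.8, 231.3]), array([326.2, 233.3])]
0.629 [array([250.5, 317.4]), array([319.6, 319. ])]
spare top [364.2 197.8] (12.965337753295898, 30.990318298339844) 18.434947967529297 [ 513.7 -305.5   28. ]
[[ 467.3 -265.8   28. ]
 [ 574.5 -301.1   28. ]
 [ 560.5 -345.4   28. ]
 [ 453.5 -309.8   28. ]]
```

>>> {"method": "send_rows", "body": {
  "dr": [
    [0,0,0],
    [0,0,0],
    [0,0,0],
    [0,0,0],
    [0,0,0],
    [0,0,0],
    [0,0,0],
    [0,0,0]
  ],
  "xyz": [
    [0.3,0,1],
    [0.5,0,2.2],
    [0.5,0,3.4],
    [0.5,0,4.4],
    [0.5,0,5.2],
    [0.5,0,5.7],
    [0.5,0,5.7],
    [0.5,0,5.7]
  ],
  "jaw": [78,78,78,78,78,75,70,66]
}}

```text
time_s: 29.4
eef_pos: [0.5648, 0.061, 0.0192]
eef_rot: [0.0, -0.015, 1.0, -0.001]
wrist_force: [-0.4, 0.4, 0.3]
opening: 0.657
grasp_force: 0.0
```

>>> {"method": "send_rows", "body": {
  "dr": [
    [0,0,0],
    [0,0,0],
    [0,0,0],
    [0,0,0],
    [0,0,0],
    [0,0,0],
    [0,0,0],
    [0,0,0]
  ],
  "xyz": [
    [0,0,0],
    [0,0,0],
    [0,0,0],
    [0,0,0],
    [0,0,0],
    [0,0,0],
    [0,0,0],
    [0,0,0]
  ],
  "jaw": [62,58,54,50,46,40,40,40]
}}

```text
time_s: 30.4
eef_pos: [0.5648, 0.061, 0.0194]
eef_rot: [0.0, -0.015, 1.0, -0.001]
wrist_force: [-0.5, 0.2, 5.4]
opening: 0.523
grasp_force: 62.2
```

>>> {"method": "send_rows", "body": {
  "dr": [
    [0,0,0],
    [0,0,0],
    [0,0,0],
    [0,0,0],
    [0,0,0],
    [0,0,0],
    [0,0,0],
    [0,0,0]
  ],
  "xyz": [
    [0,0,-0.3],
    [0,0,-1],
    [0,0,-2.5],
    [0,0,-4.5],
    [0,0,-6.5],
    [0,0,-8],
    [0,0,-9],
    [0,0,-9]
  ],
  "jaw": [40,40,40,40,40,40,40,40]
}}

```text
time_s: 31.4
eef_pos: [0.565, 0.061, 0.1099]
eef_rot: [0.001, -0.015, 1.0, -0.001]
wrist_force: [-0.5, -0.1, -0.6]
opening: 0.523
grasp_force: 61.5
```

Run:
```python
from key import *
np.set_printoptions(precision=1,suppress=True)
find('17',(215,60,360,400))
s=ctrl.get_obs();c=ctrl.calibration('wrist');T=np.array(s['eef_pos'])
for x,z in((-.06,-.003),(.06,.009)):print(x,[proj('wrist',T+[x,y,z],c) for y in(-.023,.023)])
# tray geometry: corner average
tr=np.array([[.6444,-.1714],[.5721,-.3963],[.4892,-.1101],[.4244,-.3449]]);print('tray c',tr.mean(0)*1000)
# rims: green felt region bed end; dump felt contour of the empty bed
t=cv2.imread('pics/top2.png');h=cv2.cvtColor(t,cv2.COLOR_BGR2HSV)
mk=cv2.inRange(h[155:235,300:400],(40,70,30),(90,255,255))
for k in cv2.findContours(mk,0,2)[0]:
    if cv2.contourArea(k)>30:
        w=np.array([onz('top',p+[300,155],.008)[:2]*1000 for p in k[:,0]],np.float32);r=cv2.minAreaRect(w);print('felt',np.round(r[0],1),np.round(r[1],1),round(r[2],1),np.round(cv2.boxPoints(r),0).tolist())
```

```text
{'time_s': 31.4, 'q': [-0.1005, 0.3303, 1.7317, -0.0015, 1.0776, -1.6999], 'eef_pos': [0.565, 0.061, 0.1099], 'eef_rot': [0.0009, -0.0147, 0.9999, -0.0008], 'wrist_force': [-0.5222, -0.0706, -0.6307], 'torque': [-0.0095, -0.0019, 0.0047], 'grasp_force': 61.4988, 'opening': 0.5233}
area 21708.5 [[230, 142], [238, 351], [284, 357], [328, 351], [339, 146]]
rect mm [606.9  60.7] [186.8  80.4] 1.5
-0.06 [array([231.7, 143.3]), array([347.8, 146.8])]
0.06 [array([237.8, 384.2]), array([325.9, 386.2])]
tray c [ 532.5 -255.7]
felt [ 508.  -349.3] [ 34.1 126. ] 71.4 [[443.0, -345.0], [562.0, -386.0], [573.0, -353.0], [454.0, -313.0]]
felt [ 547.8 -221. ] [139.3 127.4] 72.4 [[466.0, -268.0], [587.0, -307.0], [630.0, -174.0], [508.0, -135.0]]
```

The key is held at its centre. Now I carry it over the empty bed, turning it to the tray's yaw of about −18°.

```bash
python3 -c "
from h import *
plan([.5504,-.212,.11],Rtool(162,0))"
```

```text
dr [-0.01  0.    3.28] xyz [  2.2  -27.26  -0.06]
```

>>> {"method": "send_rows", "body": {
  "dr": [
    [0,0,0.2],
    [0,0,0.6],
    [0,0,1.1],
    [0,0,1.6],
    [0,0,2.1],
    [0,0,2.6],
    [0,0,3.0],
    [0,0,3.28]
  ],
  "xyz": [
    [0.1,-2,0],
    [0.4,-5.5,0],
    [0.8,-9.5,0],
    [1.2,-13.5,0],
    [1.6,-17.5,0],
    [1.9,-21.5,0],
    [2.1,-25,0],
    [2.2,-27.3,0]
  ],
  "jaw": [40,40,40,40,40,40,40,40]
}}

```text
time_s: 32.45
eef_pos: [0.5495, -0.2148, 0.1085]
eef_rot: [-0.0, 0.158, 0.987, -0.001]
wrist_force: [-0.0, 0.3, -0.6]
opening: 0.526
grasp_force: 61.5
```

```bash
cat > tray.py <<'E'
from h import *
np.set_printoptions(precision=1,suppress=True)
a=np.radians(18);ex=np.array([np.cos(a),-np.sin(a)]);ey=np.array([np.sin(a),np.cos(a)])
def felt(tag):
    s=state();c=ctrl.calibration('wrist');im=snap('wrist','w'+tag)
    h=cv2.cvtColor(im,cv2.COLOR_RGB2HSV);out=[]
    for nm,lo,hi,z in(('felt',(40,70,20),(90,255,255),.008),('wood',(0,60,20),(12,220,140),.017),('spare',(18,20,140),(40,150,255),.028)):
        mk=cv2.inRange(h,lo,hi)
        for k in cv2.findContours(mk,0,2)[0]:
            if cv2.contourArea(k)>250:
                w=np.array([onz('wrist',p,z,c)[:2]*1000 for p in k[:,0]])
                if w[:,1].max()>-60: continue
                u,v=w@ex,w@ey;r=cv2.minAreaRect(w.astype(np.float32))
                print(nm,cv2.contourArea(k),'along',u.min(),u.max(),'across',v.min(),v.max(),'ang',r[2])
E
python3 -c "
from tray import *
felt('18')
plan([.5504,-.212,.11],Rtool(162,0))"
```

```text
{'time_s': 32.45, 'q': [-0.573, 0.3758, 1.673, -0.0015, 1.0931, -1.8254], 'eef_pos': [0.5495, -0.2148, 0.1085], 'eef_rot': [-0.0005, 0.1582, 0.9874, -0.0005], 'wrist_force': [-0.0402, 0.3065, -0.6303], 'torque': [0.0374, 0.0179, -0.0139], 'grasp_force': 61.458, 'opening': 0.5258}
felt 3039.0 along 526.5663578837472 654.6018944024735 across -193.3273294609562 -165.04971219720818 ang 72.15941619873047
felt 4817.0 along 526.1552629743347 631.5827800354987 across -109.37067801859538 -70.73669518607473 ang 68.06617736816406
felt 3893.5 along 525.5656521293732 637.5104819530653 across 5.590002587508778 29.613220483489318 ang 72.40027618408203
felt 1235.5 along 525.4644493494268 537.3888133246943 across -59.58446546750536 -4.3357426247972795 ang 72.25361633300781
wood 1591.0 along 719.657515650103 854.0150240077776 across 53.333252808989585 151.32019598264046 ang 18.73763084411621
wood 1556.0 along 719.3219371614077 851.4982592919849 across -223.1447385571991 -124.62272095051965 ang 35.12507629394531
spare 21849.0 along 535.4437029621339 713.440051431398 across -74.70897836511055 2.170225841213302 ang 71.40444946289062
spare 8419.0 along 528.9025038349583 643.7094248042456 across -156.79447163003397 -106.56710010624356 ang 70.1958999633789
dr [-0.   0.  -0.1] xyz [ 0.1  0.5 -0.1]
```

Felt edges give the bed centre at tray coordinates (590.2, −32.0) mm, which is world (0.5514, −0.2128), at yaw −17.8°.

```bash
python3 -c "
from h import *
plan([.5514,-.2128,.048],Rtool(162.2,0))"
```

```text
dr [-0.03  0.01 -0.09] xyz [-0.02  0.48  6.08]
```

>>> {"method": "send_rows", "body": {
  "dr": [
    [0,0,0],
    [0,0,0],
    [0,0,0],
    [0,0,0],
    [0,0,0],
    [0,0,0],
    [0,0,0],
    [0,0,0]
  ],
  "xyz": [
    [0,0.1,0.5],
    [0,0.2,1],
    [0,0.2,1.6],
    [0,0.2,2.2],
    [0,0.2,2.8],
    [0,0.2,3.2],
    [0,0.2,3.5],
    [0,0.2,3.5]
  ],
  "jaw": [40,40,40,40,40,40,40,40]
}}

```text
time_s: 33.5
eef_pos: [0.551, -0.2106, 0.074]
eef_rot: [-0.0, 0.156, 0.988, -0.001]
wrist_force: [-0.2, -0.0, -0.0]
opening: 0.523
grasp_force: 61.5
```

```bash
python3 -c "
from tray import *
plan([.5514,-.2128,.048],Rtool(162.2,0))
felt('19')
plan([.5514,-.2128,.048],Rtool(162.2,0))
s=ctrl.get_obs();c=ctrl.calibration('wrist');T=np.array(s['eef_pos'])
E3=np.r_[ex,0];F=np.r_[ey,0]
print([proj('wrist',T-.06*E3+y*F+[0,0,-.003],c) for y in(-.023,.023)])
im=cv2.imread('pics/w19.png');h=cv2.cvtColor(im,cv2.COLOR_BGR2HSV);mk=cv2.inRange(h,(18,20,140),(40,150,255))
for r in(130,140,143,146,150,160,200):
  x=np.where(mk[r,200:380])[0]+200;print(r,(x.min(),x.max(),len(x)) if len(x) else None)
"
```

```text
dr [-0.  0. -0.] xyz [-0.1 -0.2  2.6]
{'time_s': 33.5, 'q': [-0.5655, 0.4261, 1.6863, -0.0013, 1.0288, -1.8215], 'eef_pos': [0.551, -0.2106, 0.074], 'eef_rot': [-0.0, 0.1565, 0.9877, -0.0006], 'wrist_force': [-0.1869, -0.0029, -0.0396], 'torque': [-0.0006, 0.0508, -0.0238], 'grasp_force': 61.4848, 'opening': 0.5235}
felt 3104.0 along 526.6743433957148 654.580960307747 across -193.49195763537094 -167.06889360609384 ang 72.19474029541016
felt 307.5 along 526.0500211282155 530.4565488994962 across -160.5855089696935 -109.53328283756034 ang 71.37181854248047
felt 7531.0 along 526.2125028275515 635.9661808261951 across -109.5560640703113 -65.03538211493492 ang 71.3634033203125
felt 4720.0 along 525.5550698677772 628.15780359147 across 4.517375733956298 29.572874414185616 ang 72.29598236083984
felt 1126.5 along 525.5068608409432 533.0619203138293 across -59.208477927263026 -4.576286688643368 ang 71.9036636352539
wood 1594.0 along 686.6364193537693 799.4439158442422 across 44.283251098727085 127.11451708795634 ang 18.93136978149414
wood 1595.0 along 686.8773235236105 800.4705453396563 across -189.13408358276953 -105.30484778357295 ang 35.150699615478516
wood 274.0 along 620.8049972640534 641.9089816385739 across -105.86335444863715 -93.01463092738443 ang 62.83035659790039
spare 21801.0 along 531.9572439527798 679.933978544795 across -62.9882456556883 1.0211828600966617 ang 71.64111328125
spare 9774.0 along 528.7668735703036 644.4042354894165 across -157.36757862228296 -105.94940625461653 ang 69.68218994140625
dr [-0.  0. -0.] xyz [-0.1 -0.2  2.6]
[array([226.4, 144.8]), array([342.7, 144.7])]
130 None
140 (np.int64(235), np.int64(305), 71)
143 (np.int64(230), np.int64(337), 108)
146 (np.int64(228), np.int64(339), 112)
150 (np.int64(228), np.int64(339), 112)
160 (np.int64(228), np.int64(339), 112)
200 (np.int64(228), np.int64(338), 111)
```

>>> {"method": "send_rows", "body": {
  "dr": [
    [0,0,0],
    [0,0,0],
    [0,0,0],
    [0,0,0],
    [0,0,0],
    [0,0,0],
    [0,0,0],
    [0,0,0]
  ],
  "xyz": [
    [-0.1,-0.1,0.4],
    [-0.15,-0.2,0.9],
    [-0.15,-0.2,1.4],
    [-0.15,-0.2,2],
    [-0.15,-0.2,2.5],
    [-0.15,-0.2,2.8],
    [-0.15,-0.2,3],
    [-0.15,-0.2,3]
  ],
  "jaw": [40,40,40,40,40,40,40,40]
}}

```text
time_s: 34.55
eef_pos: [0.5519, -0.2129, 0.0442]
eef_rot: [0.0, 0.156, 0.988, -0.001]
wrist_force: [0.1, 0.4, -0.7]
opening: 0.521
grasp_force: 61.5
```

```bash
python3 -c "
from h import *
state();plan([.5524,-.2130,.028],Rtool(162.2,0))"
```

```text
{'time_s': 34.55, 'q': [-0.5682, 0.4764, 1.6882, -0.0013, 0.9764, -1.8241], 'eef_pos': [0.5519, -0.2129, 0.0442], 'eef_rot': [0.0001, 0.1564, 0.9877, -0.0006], 'wrist_force': [0.0864, 0.4288, -0.6708], 'torque': [-0.0015, 0.0357, 0.0264], 'grasp_force': 61.4834, 'opening': 0.5211}
dr [-0.01  0.   -0.03] xyz [-0.05  0.01  1.62]
```

Aligned. Lowering to the felt.

>>> {"method": "send_rows", "body": {
  "dr": [
    [0,0,0],
    [0,0,0],
    [0,0,0],
    [0,0,0],
    [0,0,0],
    [0,0,0],
    [0,0,0],
    [0,0,0]
  ],
  "xyz": [
    [-0.05,0,0.3],
    [-0.05,0,0.6],
    [-0.05,0,0.9],
    [-0.05,0,1.15],
    [-0.05,0,1.35],
    [-0.05,0,1.5],
    [-0.05,0,1.6],
    [-0.05,0,1.6]
  ],
  "jaw": [40,40,40,40,40,40,40,40]
}}

```text
time_s: 35.55
eef_pos: [0.5523, -0.2132, 0.0282]
eef_rot: [0.0, 0.156, 0.988, -0.001]
wrist_force: [0.2, -0.3, -0.4]
opening: 0.526
grasp_force: 61.5
```

>>> {"method": "send_rows", "body": {
  "dr": [
    [0,0,0],
    [0,0,0],
    [0,0,0],
    [0,0,0],
    [0,0,0],
    [0,0,0],
    [0,0,0],
    [0,0,0]
  ],
  "xyz": [
    [0,0,0.02],
    [0,0,0.04],
    [0,0,0.06],
    [0,0,0.08],
    [0,0,0.08],
    [0,0,0.08],
    [0,0,0.08],
    [0,0,0.08]
  ],
  "jaw": [40,40,40,40,40,40,40,40]
}}

```text
time_s: 36.55
eef_pos: [0.5524, -0.2132, 0.0275]
eef_rot: [0.0, 0.156, 0.988, -0.001]
wrist_force: [0.3, 0.3, -0.1]
opening: 0.521
grasp_force: 61.5
```

>>> {"method": "send_rows", "body": {
  "dr": [
    [0,0,0],
    [0,0,0],
    [0,0,0],
    [0,0,0],
    [0,0,0],
    [0,0,0],
    [0,0,0],
    [0,0,0]
  ],
  "xyz": [
    [0,0,0.02],
    [0,0,0.04],
    [0,0,0.06],
    [0,0,0.08],
    [0,0,0.1],
    [0,0,0.1],
    [0,0,0.1],
    [0,0,0.1]
  ],
  "jaw": [40,40,40,40,40,40,40,40]
}}

```text
time_s: 37.55
eef_pos: [0.5524, -0.2132, 0.0274]
eef_rot: [0.0, 0.156, 0.988, -0.001]
wrist_force: [-3.6, 2.4, 9.1]
opening: 0.52
grasp_force: 62.6
```

Seated on the felt at the expected height with 9 N. I'll open, then rise.

>>> {"method": "send_rows", "body": {
  "dr": [
    [0,0,0],
    [0,0,0],
    [0,0,0],
    [0,0,0],
    [0,0,0],
    [0,0,0],
    [0,0,0],
    [0,0,0]
  ],
  "xyz": [
    [0,0,-0.05],
    [0,0,-0.1],
    [0,0,-0.1],
    [0,0,-0.1],
    [0,0,-0.1],
    [0,0,-0.1],
    [0,0,-0.8],
    [0,0,-2]
  ],
  "jaw": [45,52,58,64,68,70,70,70]
}}

```text
time_s: 38.55
eef_pos: [0.5522, -0.213, 0.0468]
eef_rot: [-0.0, 0.156, 0.988, -0.001]
wrist_force: [-0.8, -0.4, -0.1]
opening: 0.7
grasp_force: 0.0
```

>>> {"method": "send_rows", "body": {
  "dr": [
    [0,0,0],
    [0,0,0],
    [0,0,0],
    [0,0,0],
    [0,0,0],
    [0,0,0],
    [0,0,0],
    [0,0,0]
  ],
  "xyz": [
    [0,0,-1.5],
    [0,0,-3.5],
    [0,0,-6],
    [0,0,-8.5],
    [0,0,-11],
    [0,0,-13],
    [0,0,-14],
    [0,0,-14]
  ],
  "jaw": [70,70,70,70,70,70,70,70]
}}

```text
time_s: 39.55
eef_pos: [0.5528, -0.2132, 0.1877]
eef_rot: [0.001, 0.156, 0.988, -0.001]
wrist_force: [0.5, 0.0, -0.1]
opening: 0.7
grasp_force: 0.0
```

Run:
```python
from tray import *
s=state();c=ctrl.calibration('wrist');im=snap('wrist','w20')
h=cv2.cvtColor(im,cv2.COLOR_RGB2HSV);mk=cv2.inRange(h,(18,20,140),(40,150,255))
for nm,m,z in(('pale',mk,.028),('felt',cv2.inRange(h,(40,70,20),(90,255,255)),.008)):
  for k in cv2.findContours(m,0,2)[0]:
    if cv2.contourArea(k)>150:
        w=np.array([onz('wrist',p,z,c)[:2]*1000 for p in k[:,0]])
        if w[:,1].max()>-60: continue
        u,v=w@ex,w@ey;r=cv2.minAreaRect(w.astype(np.float32))
        print(nm,cv2.contourArea(k),'along',u.min(),u.max(),'across',v.min(),v.max(),'rect',np.round(r[1],1),round(r[2],1))
# brass bands: more saturated
for u0,v0 in((590,-32),(590,-132)):
    for d in(-57,-50,0,48,52,55,57):
        p=(u0+d)*ex+v0*ey;x=proj('wrist',[p[0]/1000,p[1]/1000,.022+d*1e-4],c).astype(int);print(d,h[x[1],x[0]] if 0<=x[1]<420 else x,end=' ')
    print()
```

```text
{'time_s': 39.55, 'q': [-0.5677, 0.2786, 1.621, -0.0012, 1.2391, -1.824], 'eef_pos': [0.5528, -0.2132, 0.1877], 'eef_rot': [0.0011, 0.1564, 0.9877, -0.0011], 'wrist_force': [0.5002, 0.0483, -0.1287], 'torque': [-0.078, 0.0475, 0.0107], 'grasp_force': 0.0, 'opening': 0.7001}
pale 228.5 along 916.0515542716986 981.513346108417 across 176.3671221197407 234.21932925964092 rect [81.2 25.1] 26.8
pale 304.0 along 887.3402199503422 949.7410108283584 across -290.56149963197134 -215.0208445138441 rect [23.3 94.1] 13.9
pale 154.5 along 857.2425941794882 897.3846987244709 across -256.853160540804 -217.61528479868988 rect [19.7 53.9] 30.9
pale 5270.0 along 528.9808485910847 642.7946311680145 across -156.2728084378636 -107.06586963742068 rect [ 47.4 114.1] 70.7
pale 6103.0 along 530.0898356126856 642.5544005983211 across -56.61742238050729 -9.420767336415388 rect [ 47.2 112.5] 71.9
felt 2323.0 along 526.4926314219199 654.4533599043807 across -193.31837180577776 -163.0130749786274 rect [ 30.3 127.9] 72.2
felt 8844.5 along 525.469099468255 654.0264929218658 across -109.32203267919955 29.519878298332827 rect [138.4 128.2] 72.5
-57 [ 24  87 252] -50 [ 26  76 254] 0 [ 25  80 254] 48 [ 25  84 253] 52 [ 24  98 251] 55 [ 15 199 204] 57 [ 15 202 202] 
-57 [ 25  80 253] -50 [ 25  77 254] 0 [ 26  75 254] 48 [ 25  77 254] 52 [ 25  84 253] 55 [ 16 187 220] 57 [ 15 196 212]
```

The placed key spans 530–643 mm along the tray, the spare 529–643. It is square in the bed and both brass bands are at the far end. Handing in.

```bash
python3 -c "
from bench import ctrl
print(ctrl.hand_in())"
```

```text
the job is handed in; nothing more can be done
None
```

The key was drawn from the boot tree, laid flat on the bare bench, picked up again and set flat in the empty bed with its brass-banded end the same way as the spare's; the job was handed in at about 40 s of the 67 s allowed, and no verdict came back.

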